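Put the spice jar back in its clip, label out

ROBOT

A 6-joint arm with a two-finger parallel gripper is mounted at the origin on the work surface. World frame = base frame: x ahead of the robot, y to its left, z up, the work surface at z = 0. Lengths are in mm, angles in rad, forces in N, time in s.
With the tool pointing down it reaches from about 350 to 975 mm from the base axis. Payload 7.1 kg.
Tool frame: the origin (TCP) lies between the finger pads; the fingertips stand 19 mm ahead of it and the grasp point (between the pads) is the TCP; z points along the fingers, y is the line along which they close (so a half turn about z gives the same grasp; the last joint's range is limited). The gripper opens to 88 mm and grips with 3 to 60 N. Pads are 20 mm wide; open, the fingers measure 115 mm over their backs; the gripper's body (75 mm by 178 mm) begins 61 mm behind the grasp point.
Start: joints at [-1.285, 0.423, 1.63, -0, 1.089, -0.019], TCP at [187.582, -596.169, 201.775] pointing down, gripper open.
Joint ranges: [-3, 3], [-0.9, 2.11], [0.09, 2.58], [-1.31, 4.45], [0.11, 2.69], [-2.54, 2.54]. Speed limits (rad/s): [2.39, 2.39, 3.01, 3.14, 3.14, 3.14].

INTERFACE

Orientations are given as a rotation vector (axis times angle).
In Python, from workcell import ctrl gives the robot as it stands.
- The arm moves only by the tool arm_command, never from a script. Its argument "series" is a list of rows, each an object with "linear": the shift along the tool's x, y, z in m, a list of three; "turn": the turn about the tool's z in rad. A call has 1 to 10 rows; each row shifts and turns the commanded pose from where the row before left it, along the tool's axes as they then stand; what a row does not reach is not made up. A row lasts 1/10 s, in which the tool goes at most 50 mm and 8.59 degrees, less where a joint would pass 70% of its speed; a pose out of reach is approached as far as the arm can. A call with a gripper value outside its range is refused whole. "jaw" is the opening, from -1 (shut) to 1 (fully open), set as the call begins (left out, the last holds). The fingers move at their own pace and stop on an object; the grip force is fixed at half the most. Time passes only in rows, so rows that do not move let the fingers close. It gives the time, the measured TCP pose, the force, the opening and the grip force at its end, in the units of the state.
- ctrl.get_obs(): the state, without advancing time (a new reading comes with each control period).
- ctrl.get_image(name): name is "scene" or "side" or "wrist"; returns a dict with "frame" (384x512x3 uint8, blue, green, red), "fx", "fy", "cx", "cy" (pixels), "k1" (the pictures are not rectified: a ray, as slopes to the right and down, at radius r is drawn at 1 + k1 r^2 times it, then the intrinsics apply), "rvec" (rotation vector, rad) and "tvec" (3), from world to camera coordinates, as OpenCV has them. Camera axes: x right, y down, z forward; pixel columns grow to the right and rows downward; lengths in mm; the calibration is good to about 2 mm. A picture is of the moment at which its call begins. There is no depth.
- ctrl.close_job(): hands the job in; it is judged then, once.
The state is a dict: "t": time; "qpos": joint angles; "qvel": joint speeds; "joint_torque": joint torques, N m; "ee_pos": TCP position; "orientation": TCP orientation; "ft_force": force on the tool from outside, world axes, zero at the start; "moment": the same for the moment, N m; "width": finger opening in mm; "grasp_force": force on a finger pad.
Only numpy, scipy, OpenCV 4.12 (cv2) and the standard library are available. Lean on these libraries where they do the work, as an engineer would, in place of code of your own. Each camera call takes 0.05 s, during which the arm holds its last target. There are 200 camera calls.

TASK

The jar with the red lid has been left out on the worktop. Put it back in the empty middle clip of the spice rack, label facing straight out like its neighbours: press it in past the sprung jaw until it lies against the board, its foot down on the ledge, and let go. It is glass, so ease it in rather than force it, and leave the other jars, the pepper mill and the fruit tub as they are.

Things in the scene. Friction and masses are not known exactly. Their poses are not given: they have to be found in the camera images.
- jar_red_mid (a point): glass spice jar with red lid, standing on the worktop, turned any way. Round: 46 mm diameter up to 94 mm above the foot, short neck, lid 42 mm across from 100 to 120 mm (top); about 0.2 kg. Point: on its axis, half-way up, 60 mm above the foot. z runs up the jar, +x out through the middle of its label
- jar_red_label (a point): middle of the red jar's label: on the glass, 23 mm from the axis along +x, 60 mm above the foot. Cream paper label with red band and red chilli mark over about 100 degrees of the body; from it a cream seal strip 10 mm wide runs up over the lid to the lid's centre, so the label's side shows from above
- rack: wooden easel spice rack, fixed, 310 mm wide (y), 95 mm high; its front faces its +x: away from the robot, turned 23 to 63 degrees to the left. Its board leans back 35 degrees, upper edge nearest the robot. Three clips 95 mm apart, the outer two full. Origin on the worktop below the middle of the line where board and ledge meet
- rack_board: the leaning board: 85 mm long above a 56 mm deep ledge that stands square to its foot. Origin where its face meets the ledge, behind the middle clip, 24 mm above the worktop. z runs up along the board, +x straight out from it, y along the rack
- clip_seat (a point): where the red jar's middle is when fully home in the empty middle clip: 23 mm out from the board, 60 mm up from the ledge. Axes as rack_board: z = the jar's axis when home, +x = where its label must face. The clip opens to +x, grips 14 to 44 mm above the ledge; on its +y side a rigid black tine, inner face 24 mm from here, flared beyond 34 mm from the board
- jaw (a joint): orange sprung jaw on the middle clip's -y side, hinged along z at the board: 0 rad closed, about 0.2 as the jar passes. Its round lip, 41 mm out from the board, reaches in to 16 mm from the clip's middle; a jar meets it some 36 mm short of home. It takes 15 to 25 N at clip height; pressed from high up the jar may tip in the hand, and it may roll going in. Then it is held, even short of the ledge
- jar_green_mid (a point): glass spice jar, green lid and matching label, the same size and make as the red one, standing in the left or right clip of the rack, label out; the two may have changed places. The point is the middle of the jar, 60 mm above its foot; axes as for the red jar
- jar_yellow_mid (a point): glass spice jar, yellow lid and matching label, the same size and make as the red one, standing in the other clip of the rack, label out; the two may have changed places. The point is the middle of the jar, 60 mm above its foot; axes as for the red jar
- pepper_mill: dark wooden pepper mill standing on the worktop, 54 mm across, 190 mm tall; origin at the centre of its foot. Leave alone
- fruit_tub: clear plastic tub with three fruits, 115 by 165 by 60 mm, up to 77 mm high with the fruit stalks; origin at the centre of its underside. Leave alone
Mind the look-alikes: they are no part of the job. Of the things like the part that bears jar_red_mid, leave any that is blue or purple; of the rest the larger one is meant.

How it is judged (in metres and radians):
At the end, for the whole second after the job is handed in: The red jar is home in the middle clip: within 2.5 mm of the seat out from the board, 2 mm up and down it (foot on the ledge), 4 mm sideways; axis within 3 degrees of the clip's, label within 15 degrees of straight out, jaw closed (under 0.12 rad), released and at rest (x of jar_red_mid in the frame of clip_seat between -0.0025 and 0.0025 m and y of jar_red_mid in the frame of clip_seat between -0.004 and 0.004 m and z of jar_red_mid in the frame of clip_seat between -0.002 and 0.002 m and angle between the z axis of jar_red_mid and the z axis of clip_seat, either way round below 0.06 rad and angle between the x axis of jar_red_mid and the x axis of clip_seat, either way round below 0.26 rad and x of jar_red_label in the frame of clip_seat above 0.017 m and value of joint jaw below 0.12 rad and linear speed of jar_red below 0.01 m/s); the robot touches nothing.
It fails at once if the red jar was forced against the rack with more than 100 N (contact force between jar_red and rack above 100 N).
It fails at once if a neighbouring jar was moved by more than 12 mm (distance of any of jar_green_mid, jar_yellow_mid from where it was at the start of the episode above 0.012 m).
It fails at once if the pepper mill was moved by more than 30 mm or knocked over (distance of pepper_mill from where it was at the start of the episode above 0.03 m or angle between pepper_mill's own z axis and vertical above 0.4 rad).
It fails at once if the fruit tub was moved by more than 30 mm (distance of fruit_tub from where it was at the start of the episode above 0.03 m).
It also fails if it takes over 64 s, if anything falls off the work surface, if the arm or the gripper's body presses on something with over 40 N, if the wrist force passes 120 N, or if a joint passes its speed limit or range.

## Working session

There is one attempt and no reset: what is moved stays moved. The work goes in short steps, Python scripts to look and compute and a tool call to move; the robot and the scene stay as the last step left them, time stands still between calls to the robot, and variables do not carry over. Pictures are saved under pics/ and viewed, at most 10 in all, crops included, and the job is handed in when it is done.

Besides the shell and the picture viewer there is one more tool, called as name([rows], argument=value, ...), one row to a line, values as JSON. arm_command: Moves the arm, as the interface text tells. Its arguments: {"type":"object","properties":{"series":{"type":"array"},"jaw":{"type":"number"}},"required":["series"]}

```bash
mkdir -p pics
cat > h.py <<'E'
import numpy as np, cv2
from scipy.spatial.transform import Rotation as R
from workcell import ctrl
def cam(n):
    im=ctrl.get_image(n); im['R']=R.from_rotvec(np.ravel(im['rvec'])).as_matrix(); im['t']=np.ravel(im['tvec']); return im
def ray(im,u,v):
    d=np.array([(u-im['cx'])/im['fx'],(v-im['cy'])/im['fy']]); s=d.copy()
    for _ in range(20): s=d/(1+im['k1']*(s@s))
    w=im['R'].T@np.r_[s,1]; return -im['R'].T@im['t'], w/np.linalg.norm(w)
def onz(im,u,v,z):
    o,w=ray(im,u,v); return o+w*(z-o[2])/w[2]
def proj(im,P):
    p=im['R']@np.asarray(P,float)+im['t']; s=p[:2]/p[2]; s=s*(1+im['k1']*(s@s)); return s*[im['fx'],im['fy']]+[im['cx'],im['cy']]
def tri(im1,p1,im2,p2):
    A=np.zeros((3,3));b=np.zeros(3)
    for im,p in((im1,p1),(im2,p2)):
        o,w=ray(im,*p);M=np.eye(3)-np.outer(w,w);A+=M;b+=M@o
    return np.linalg.solve(A,b)
def obs():
    o=ctrl.get_obs(); return o, np.array(o['ee_pos']), R.from_rotvec(o['orientation']).as_matrix()
E
python3 - <<'E'
from h import *
for n in('scene','side'):
    im=cam(n); cv2.imwrite(f'pics/{n}0.png',cv2.resize(im['frame'],(800,600)))
    print(n,im['fx'],im['cx'],im['cy'],im['k1'],-im['R'].T@im['t'])
o,p,M=obs();print(o,M)
E
```

```text
scene 485.643449718056 250.6660926590893 191.10489180968398 -0.06838876706529114 [1259.97734    -196.95687422 1213.42516803]
side 488.53189749606946 255.69315926512263 185.3029577533421 0.021598284764945377 [192.65536637 839.33292047 910.04499371]
{'t': 0.1, 'qpos': array([-1.28501181e+00,  4.23778294e-01,  1.63059095e+00, -4.70932322e-05,
        1.08863439e+00, -1.90358713e-02]), 'qvel': array([-0.00013075, -0.00252535, -0.00280559,  0.00157302, -0.0006565 ,
       -0.00105666]), 'joint_torque': array([ 1.89884349e-04, -5.45614815e+01, -2.74324393e+01,  6.44834130e-02,
        1.88144093e-02, -2.26746579e-05]), 'ee_pos': array([ 187.41541955, -595.67823325,  201.07969222]), 'orientation': array([-3.10379342e+00, -4.76781647e-01,  3.59505194e-04]), 'ft_force': array([-0.84114745, -0.75098443,  0.19174512]), 'moment': array([ 0.03654497, -0.01154065, -0.01943723]), 'grasp_force': 0.0, 'width': 87.83227459645431} [[ 9.53894308e-01  3.00142394e-01 -4.37801546e-04]
 [ 3.00142713e-01 -9.53893364e-01  1.34198859e-03]
 [-1.48283224e-05 -1.41151822e-03 -9.99999004e-01]]
```

View pics/scene0.png

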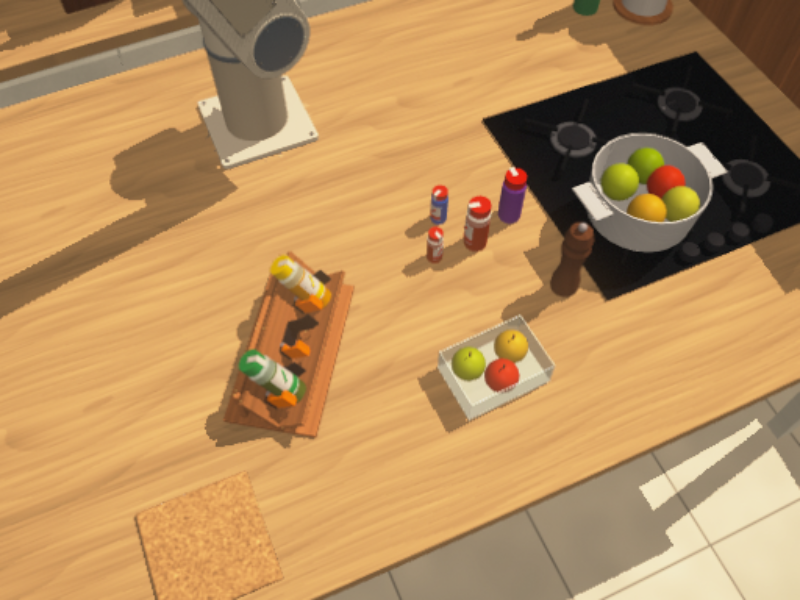

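View pics/side0.png

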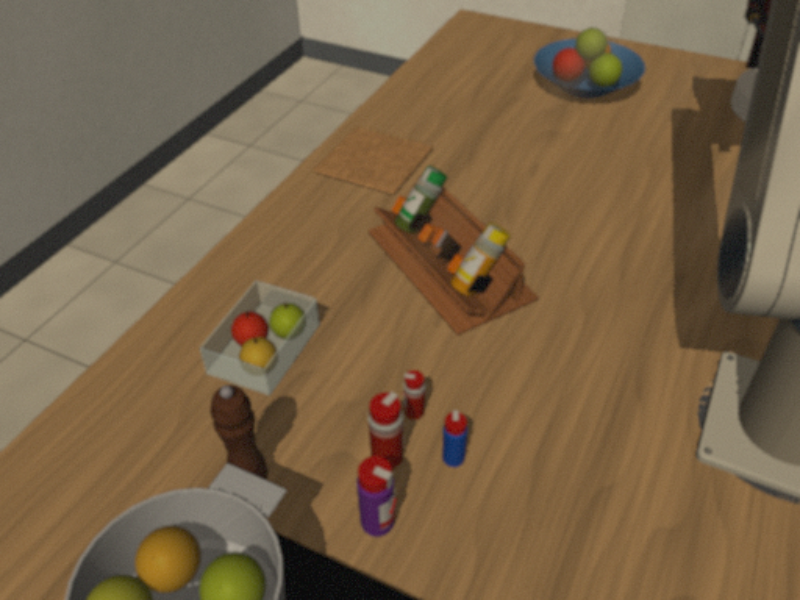

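The scene view (800x600) shows the red jar at about (478,222), with the small red decoy at (435,245), the blue one at (440,205) and the purple one at (512,195). The rack is at (295,350) with its middle clip empty, the yellow jar at its upper end and the green at its lower end. The side view shows the red jar at (387,430), with its seal strip pointing to the upper right of the lid.

```bash
cat >> h.py <<'E'
def blobs(im,lo,hi,amin=15,roi=None):
    hsv=cv2.cvtColor(im['frame'],cv2.COLOR_BGR2HSV)
    m=cv2.inRange(hsv,np.array(lo),np.array(hi))
    if lo[0]<3: m|=cv2.inRange(hsv,np.array((174,lo[1],lo[2])),np.array((180,255,255)))
    n,l,s,c=cv2.connectedComponentsWithStats(m)
    return [(int(s[i,4]),np.round(c[i],1),s[i,:4].tolist()) for i in range(1,n) if s[i,4]>=amin]
E
python3 - <<'E'
from h import *
for n in('scene','side'):
    im=cam(n)
    for name,lo,hi in(('red',(0,170,90),(6,255,255)),('orange',(8,215,150),(15,255,255)),('green',(55,120,50),(80,255,255)),('yellow',(21,180,120),(32,255,255)),('purple',(130,100,30),(150,255,255)),('blue',(108,150,50),(128,255,255))):
        print(n,name,[(a,c.tolist(),b) for a,c,b in blobs(im,lo,hi)])
    f=im['frame']
    x,y=(((260,100),(360,190)) if n=='scene' else ((210,225),(310,350)))
    s=4 if n=='side' else 6
    cv2.imwrite(f'pics/{n}1.png',cv2.resize(f[x[1]:y[1],x[0]:y[0]],None,fx=s,fy=s,interpolation=cv2.INTER_CUBIC))
E
```

```text
scene red [(146, [330.0, 114.5], [323, 107, 15, 15]), (301, [425.2, 114.8], [415, 106, 24, 20]), (50, [281.8, 122.5], [277, 119, 9, 9]), (127, [307.5, 132.4], [301, 126, 13, 14]), (43, [277.6, 148.6], [274, 145, 9, 9]), (281, [321.6, 238.8], [313, 230, 19, 20])]
scene orange [(48, [199.0, 192.9], [190, 189, 17, 9]), (95, [189.6, 223.5], [181, 218, 17, 11]), (108, [180.7, 255.6], [172, 251, 18, 10])]
scene green [(119, [159.8, 233.0], [153, 224, 15, 16]), (24, [187.8, 245.5], [186, 240, 4, 11])]
scene yellow [(280, [398.9, 113.3], [389, 105, 20, 18]), (311, [436.6, 128.6], [427, 119, 21, 21]), (118, [419.6, 130.6], [413, 125, 14, 14]), (125, [179.3, 171.3], [173, 163, 15, 16]), (26, [204.5, 185.5], [202, 180, 5, 11]), (156, [329.6, 218.6], [322, 212, 16, 15]), (247, [300.9, 230.9], [292, 223, 18, 17])]
scene purple [(79, [329.2, 124.8], [322, 117, 14, 16])]
scene blue []
side red [(167, [362.2, 38.6], [355, 32, 16, 15]), (299, [158.4, 208.9], [148, 200, 22, 21]), (80, [265.8, 243.1], [260, 237, 12, 12]), (249, [245.3, 261.8], [237, 252, 20, 19]), (37, [266.2, 259.0], [263, 254, 7, 14]), (119, [291.3, 271.2], [285, 265, 14, 13]), (446, [240.4, 297.4], [229, 279, 24, 36])]
side orange [(21, [254.4, 130.9], [252, 127, 6, 9]), (36, [290.8, 168.6], [288, 164, 7, 10])]
side green [(58, [279.3, 113.7], [274, 110, 11, 8]), (17, [260.2, 136.6], [257, 134, 8, 6])]
side yellow [(67, [319.1, 151.3], [314, 148, 11, 8]), (28, [297.7, 176.0], [293, 172, 10, 9]), (122, [181.2, 204.1], [175, 198, 14, 14]), (219, [163.5, 225.3], [154, 218, 20, 17]), (42, [101.3, 359.5], [97, 355, 9, 11]), (234, [142.6, 375.6], [130, 366, 27, 18])]
side purple [(352, [238.2, 326.2], [230, 312, 21, 31])]
side blue [(190, [290.6, 287.4], [285, 277, 13, 21])]
```

View pics/scene1.png

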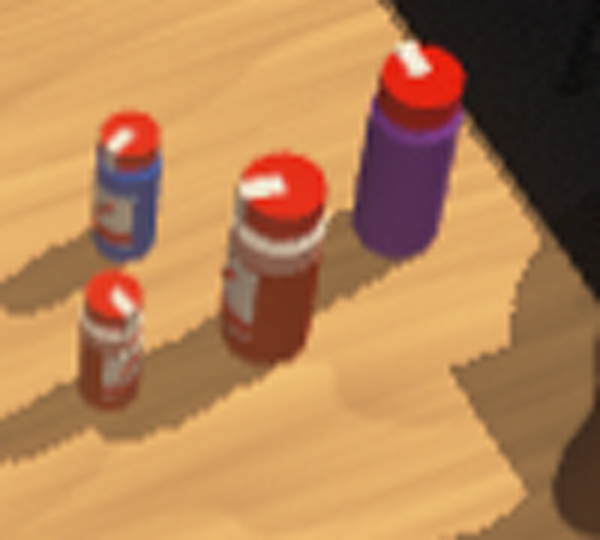

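The crop (6x, offset 260,100) shows the red jar's lid top centred at about (283,187). Its strip runs left to the rim at (243,189), so the label faces image-left.

Run:
```python
from h import *
a=cam('scene');b=cam('side')
c=onz(a,260+283/6,100+187/6,120);s=onz(a,260+243/6,100+189/6,120)
print('lid',c,'strip',s,'ang',np.degrees(np.arctan2(*(s-c)[1::-1])))
print('lid via tri',tri(a,(307.2,131.5),b,(247,259)), 'side onz',onz(b,247,259,118))
print('small',onz(a,278.8,149.5,80),tri(a,(278,149),b,(265.8,242)))
print('blue',tri(a,(282,122.5),b,(291.3,270)))
print('purple',tri(a,(330.4,113.5),b,(240.4,300)))
G=tri(a,(159.8,233),b,(279.3,113.7));Y=tri(a,(179.3,171.3),b,(319.1,151.3))
d=G-Y;print('G',G,'Y',Y,np.linalg.norm(d), 'yaw a',np.degrees(np.arctan2(-d[0],d[1])))
yr=d/np.linalg.norm(d);yr[2]=0;xr=np.array([yr[1],-yr[0],0]);print(yr,xr)
m=(G+Y)/2
# lid centre: 110 up, 23 out
s_,c_=np.sin(np.radians(35)),np.cos(np.radians(35))
n=xr*c_+[0,0,s_];z=-xr*s_+[0,0,c_]
print('board origin est',m-110*z-23*n)
print('mill',onz(a,577*.64,280*.64,20),onz(b,240*.64,465*.64,20),'tub',onz(a,497*.64,370*.64,40))
print('jaws',[onz(a,u,v,24+29*c_+30*s_) for u,v in((199,192.9),(189.6,223.5),(180.7,255.6))])
```

```text
lid [499.3578641  291.86158952 120.        ] strip [492.72355944 273.69531902 120.        ] ang -110.06214525786281
lid via tri [496.53123332 292.41445764 115.93143273] side onz [494.8807182  292.75210855 118.        ]
small [499.52622359 203.0126279   80.        ] [494.66169472 203.21425151  76.1494127 ]
blue [412.28363487 254.04872861  82.52083652]
purple [463.24215318 385.90734987 116.94276328]
G [ 644.96379825 -198.82601002  121.08174314] Y [485.25783551 -91.79485513 121.15941093] 192.25417728898444 yaw a -123.82905723098605
[ 0.83070217 -0.55671693  0.        ] [-0.55671693 -0.83070217  0.        ]
board origin est [ 540.47447224 -182.07142186   17.82159413]
mill [665.87905151 422.44172703  20.        ] [665.19448092 404.43839182  20.        ] tub [781.72163707 189.71773505  40.        ]
jaws [array([536.79522882, -59.68587198,  64.96270237]), array([ 617.99306916, -116.2372708 ,   64.96270237]), array([ 697.96041241, -169.04641355,   64.96270237])]
```

arm_command([
  {"linear":[0.035,-0.022,-0.007],"turn":0},
  {"linear":[0.035,-0.022,-0.007],"turn":0},
  {"linear":[0.035,-0.022,-0.007],"turn":0},
  {"linear":[0.035,-0.022,-0.007],"turn":0},
  {"linear":[0.035,-0.022,-0.007],"turn":0},
  {"linear":[0.035,-0.022,-0.007],"turn":0},
  {"linear":[0.035,-0.022,-0.007],"turn":0},
  {"linear":[0.035,-0.022,-0.007],"turn":0},
  {"linear":[0.035,-0.022,-0.007],"turn":0},
  {"linear":[0.035,-0.022,-0.007],"turn":0},
])

```text
t: 1.3
ee_pos: [456.3, -279.9, 272.2]
orientation: [3.105, 0.477, 0.0]
ft_force: [1.1, -0.5, -0.3]
width: 87.4
grasp_force: 0.0
```

arm_command([
  {"linear":[0.034,-0.023,-0.006],"turn":0},
  {"linear":[0.034,-0.023,-0.006],"turn":0},
  {"linear":[0.034,-0.023,-0.006],"turn":0},
  {"linear":[0.034,-0.023,-0.006],"turn":0},
  {"linear":[0.034,-0.023,-0.006],"turn":0},
  {"linear":[0,0,0],"turn":-0.135},
  {"linear":[0,0,0],"turn":-0.135},
  {"linear":[0,0,0],"turn":-0.135},
  {"linear":[0,0,0],"turn":-0.135},
  {"linear":[0,0,0],"turn":-0.132},
])

```text
t: 2.3
ee_pos: [583.0, -120.4, 301.7]
orientation: [-2.77, -1.482, 0.0]
ft_force: [-1.2, 0.2, 1.0]
width: 87.6
grasp_force: 0.0
```

Run:
```python
from h import *
im=cam('wrist'); o,p,M=obs(); print(p,M[:,0],o['t'],-im['R'].T@im['t'],im['R'],im['fx'])
np.savez('w1.npz',**{k:im[k] for k in('frame','fx','fy','cx','cy','k1','R','t')})
cv2.imwrite('pics/w1.png',cv2.resize(im['frame'],(800,600)))
for name,lo,hi in(('orange',(8,200,130),(16,255,255)),('green',(55,120,50),(80,255,255)),('yellow',(21,180,120),(32,255,255))):
    print(name,[(a,c.tolist(),b) for a,c,b in blobs(im,lo,hi,40)])
```

```text
[ 582.9639258  -120.46108326  301.68227052] [ 5.49685612e-01  8.35371603e-01 -1.13711114e-04] 2.35 [620.78312935 -62.00561481 484.33277114] [[ 8.31665641e-01 -5.55276734e-01 -1.00510074e-04]
 [-5.36836294e-01 -8.04092709e-01  2.55424563e-01]
 [-1.41912137e-01 -2.12373876e-01 -9.66828983e-01]] 329.19949727449927
orange [(52, [354.1, 131.2], [347, 125, 18, 16]), (255, [205.1, 148.9], [197, 127, 15, 39]), (59, [275.4, 133.5], [272, 127, 11, 16]), (172, [358.6, 147.2], [352, 129, 14, 35]), (177, [282.4, 151.5], [273, 133, 15, 33])]
green [(94, [332.7, 134.3], [321, 132, 27, 8]), (754, [343.2, 196.2], [326, 179, 38, 33])]
yellow [(121, [183.6, 126.4], [172, 122, 24, 11]), (120, [182.4, 136.0], [168, 133, 29, 9]), (812, [175.4, 198.9], [155, 181, 39, 34]), (126, [462.1, 291.4], [454, 279, 15, 31]), (138, [464.0, 326.1], [454, 313, 17, 25])]
```

View pics/w1.png

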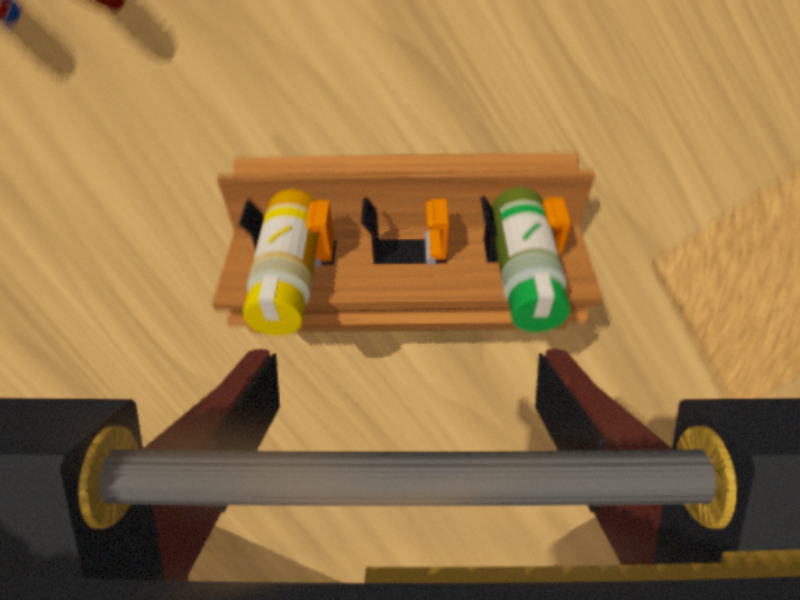

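The wrist view shows the rack square on: the board's upper edge runs from (215,306) to (602,300) and the ledge front edge from (219,178) to (594,174). The empty clip sits between its tine at (370,215) and its orange jaw at (437,230), with yellow on the left and green on the right.

Run:
```python
from h import *
d=np.load('w1.npz'); im={k:d[k] for k in d}
k=.64
H=93.6;L=56.1
bl,br=onz(im,215*k,306*k,H),onz(im,602*k,300*k,H)
ll,lr=onz(im,219*k,178*k,L),onz(im,594*k,174*k,L)
for n,(p,q) in dict(board=(bl,br),ledge=(ll,lr)).items():
    e=p-q;print(n,np.linalg.norm(e),(p+q)/2,np.degrees(np.arctan2(-e[0],e[1])))
# lid top centres: home, 120 up, 23 out -> height 24+98.3+13.2
Y,G=onz(im,274*k,312*k,135.5),onz(im,540*k,305*k,135.5)
e=Y-G;print('lids',np.linalg.norm(e),(Y+G)/2,np.degrees(np.arctan2(-e[0],e[1])))
a=np.radians(56);xr=np.array([np.cos(a),np.sin(a),0]);m=(Y+G)/2
print('origin: from board',(bl+br)/2+48.8*xr,'ledge',(ll+lr)/2-45.9*xr,'lids',m-xr*(-120*.5736+23*.819))
```

```text
board 305.6541619064411 [ 564.83479764 -147.8271279    93.6       ] 57.190021672949904
ledge 305.22520291071913 [617.4599303  -66.29459065  56.1       ] 56.8655838495448
lids 187.58158648384173 [ 567.75305465 -141.39049166  135.5       ] 57.834567751232306
origin: from board [ 592.12341133 -107.37009436   93.6       ] ledge [ 591.79297604 -104.34741523   56.1       ] lids [595.70990386 -99.94275822 135.5       ]
```

arm_command([
  {"linear":[0.03,-0.03,0.003],"turn":0},
  {"linear":[0.03,-0.03,0.003],"turn":0},
  {"linear":[0.03,-0.03,0.003],"turn":0},
  {"linear":[0.03,-0.03,0.003],"turn":0},
  {"linear":[0.03,-0.03,0.003],"turn":0},
  {"linear":[0.03,-0.03,0.003],"turn":0},
  {"linear":[0.03,-0.03,0.003],"turn":0},
  {"linear":[0.03,-0.03,0.003],"turn":0},
  {"linear":[0.03,-0.03,0.003],"turn":0},
  {"linear":[0.028,-0.028,0.003],"turn":0},
])

```text
t: 3.35
ee_pos: [502.3, 295.0, 271.8]
orientation: [-2.776, -1.471, -0.001]
ft_force: [0.6, -0.1, 0.2]
width: 87.7
grasp_force: 0.0
```

arm_command([
  {"linear":[0,0,0],"turn":-0.145},
  {"linear":[0,0,0],"turn":-0.145},
  {"linear":[0,0,0],"turn":-0.145},
  {"linear":[0,0,0],"turn":-0.145},
  {"linear":[0,0,0],"turn":-0.145},
  {"linear":[0,0,0],"turn":-0.145},
  {"linear":[0,0,0],"turn":-0.145},
  {"linear":[0,0,0],"turn":-0.145},
  {"linear":[0,0,0],"turn":-0.145},
  {"linear":[0,0,0],"turn":-0.145},
])

```text
t: 4.35
ee_pos: [502.8, 293.1, 271.7]
orientation: [-1.094, -2.945, 0.0]
ft_force: [0.1, -0.3, -0.1]
width: 87.6
grasp_force: 0.0
```

arm_command([
  {"linear":[0,0,0],"turn":-0.145},
  {"linear":[0,0,0],"turn":-0.145},
  {"linear":[0,0,0],"turn":-0.145},
  {"linear":[0,0,0],"turn":-0.145},
  {"linear":[0,0,0],"turn":-0.145},
  {"linear":[0,0,0],"turn":-0.145},
  {"linear":[0,0,0],"turn":-0.145},
  {"linear":[0,0,0],"turn":-0.145},
  {"linear":[0,0,0],"turn":-0.145},
  {"linear":[0,0,0],"turn":-0.145},
])

```text
t: 5.35
ee_pos: [502.9, 293.1, 271.8]
orientation: [1.134, -2.93, -0.0]
ft_force: [-0.6, -0.2, 0.3]
width: 88.3
grasp_force: 0.0
```

arm_command([
  {"linear":[0,0,0],"turn":-0.145},
  {"linear":[0,0,0],"turn":-0.145},
  {"linear":[0,0,0],"turn":-0.145},
  {"linear":[0,0,0],"turn":-0.04},
  {"linear":[0,0,0],"turn":0},
])

```text
t: 5.85
ee_pos: [502.9, 293.1, 271.7]
orientation: [1.784, -2.586, -0.0]
ft_force: [0.6, 0.5, -0.1]
width: 87.8
grasp_force: 0.0
```

Run:
```python
from h import *
im=cam('wrist'); o,p,M=obs(); print(p,np.degrees(np.arctan2(M[1,0],M[0,0])),o['qpos'],o['t'])
np.savez('w2.npz',**{k:im[k] for k in('frame','fx','fy','cx','cy','k1','R','t')})
cv2.imwrite('pics/w2.png',cv2.resize(im['frame'],(800,600)))
print('predicted lid',proj(im,(498,292,120)))
for a,c,b in blobs(im,(0,170,90),(6,255,255),60): print(a,c,b,onz(im,*c,120))
```

```text
[502.88636996 293.15024288 271.76429326] -110.82718781189881 [ 5.07336643e-01  2.87028157e-01  1.65979750e+00 -7.74938516e-06
  1.19477972e+00 -2.27075016e+00] 5.9
predicted lid [263.40044476 174.18481839]
388 [238.7  92.1] [226, 81, 24, 25] [491.74033658 207.22163171 120.        ]
454 [325.9 109. ] [312, 95, 27, 27] [417.18124605 252.56968067 120.        ]
589 [ 32.6 161.9] [4, 150, 51, 32] [718.4400583  193.84655451 120.        ]
959 [267.  175.8] [248, 154, 39, 40] [495.1171212  294.91538712 120.        ]
1005 [322.9 240.4] [306, 221, 38, 40] [463.16686903 383.97232723 120.        ]
```

View pics/w2.png

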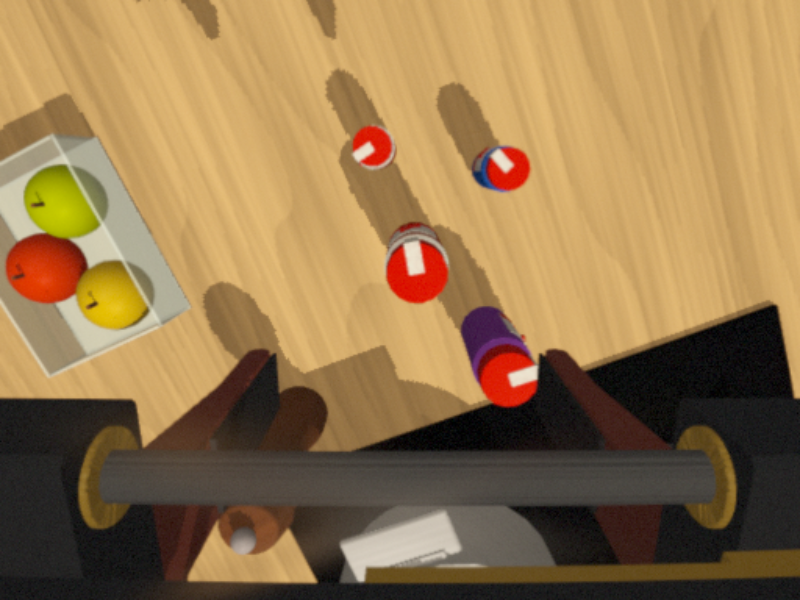

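The wrist view shows the red lid centred at about (417,271) in 800x600, with the strip pointing up to (412,242). The jars around it leave room for the fingers, which close across the image.

Run:
```python
from h import *
d=np.load('w2.npz'); im={k:d[k] for k in d}
c=onz(im,267.5,173.8,120);s=onz(im,412.5*.64,243*.64,120)
hsv=cv2.cvtColor(im['frame'],cv2.COLOR_BGR2HSV)
m=cv2.inRange(hsv[150:176,250:285],(0,0,140),(180,90,255)); n,l,st,ce=cv2.connectedComponentsWithStats(m)
for i in range(1,n): print(st[i],ce[i]+[250,150])
ys,xs=np.nonzero(m)
print(c,s,np.degrees(np.arctan2(s[1]-c[1],s[0]-c[0])))
o,p,M=obs(); print('tool shift',M.T@(c-p))
```

```text
[5 0 2 1 2] [255.5 150. ]
[  0   0  35  26 341] [265.6627566  160.48680352]
[493.89585138 293.12557232 120.        ] [490.5930861  274.09529862 120.        ] -99.84579461604862
tool shift [  3.21746022   8.39387276 151.76436207]
```

Run:
```python
from h import *
d=np.load('w2.npz'); im={k:d[k] for k in d}
f=im['frame'][148:200,240:295]
hsv=cv2.cvtColor(f,cv2.COLOR_BGR2HSV)
m=cv2.inRange(hsv,(0,0,165),(180,100,255))
print('\n'.join(''.join('#' if v else '.' for v in r) for r in m[:34]))
```

```text
.......................................................
.......................................................
........................#####..........................
....................######.#######.....................
..................##........########...................
................##..............######.................
..............####......####......#####................
.............####..##########.......####...............
............###...##########..........####.............
...........###....###########..........###.............
..........###......##########...........###............
..........##.......##########............###...........
.........##........##########.............##...........
........##.........##########..............###.........
.......###.........###########.............###.........
.......###..........##########.............###.........
.......##...........##########..............###........
......###...........##########..............###........
......##............##########...............##........
......##............##########...............##........
......#..............##########...............#........
......##.............##########...............#........
......#..............##########................#.......
.....##..............##########........................
......#..............##########........................
......#...............##########.......................
......#...............#########........................
......#...............####.............................
.......................................................
.......................................................
.......................................................
.......................................................
.......................................................
.......................................................
```

arm_command([
  {"linear":[0.003,0.007,0],"turn":0},
  {"linear":[0,0,0],"turn":-0.09},
  {"linear":[0,0,0],"turn":-0.09},
  {"linear":[0,0,0.04],"turn":0},
  {"linear":[0,0,0.04],"turn":0},
  {"linear":[0,0,0.04],"turn":0},
  {"linear":[0,0,0.04],"turn":0},
  {"linear":[0,0,0.03],"turn":0},
  {"linear":[0,0,0.014],"turn":0},
  {"linear":[0,0,0],"turn":0},
])

```text
t: 6.9
ee_pos: [493.9, 292.2, 66.2]
orientation: [2.009, -2.411, -0.001]
ft_force: [0.5, 0.1, 0.3]
width: 87.9
grasp_force: 0.0
```

arm_command([
  {"linear":[0,0,0],"turn":0},
  {"linear":[0,0,0],"turn":0},
  {"linear":[0,0,0],"turn":0},
  {"linear":[0,0,0],"turn":0},
  {"linear":[0,0,0],"turn":0},
  {"linear":[0,0,0],"turn":0},
  {"linear":[0,0,0],"turn":0},
  {"linear":[0,0,0],"turn":0},
], jaw=-0.2)

```text
t: 7.7
ee_pos: [495.6, 293.0, 68.2]
orientation: [-2.012, 2.412, -0.0]
ft_force: [-0.0, -0.3, 5.0]
width: 44.7
grasp_force: 30.0
```

Run:
```python
from h import *
im=cam('wrist'); o,p,M=obs(); print(p,np.degrees(np.arctan2(M[1,0],M[0,0])),o['qpos'],o['t'],o['width'],o['grasp_force'],o['ft_force'])
cv2.imwrite('pics/w3.png',im['frame'])
```

```text
[495.6370407  293.01538265  68.14430224] -100.34782353306149 [ 5.13246309e-01  5.35995905e-01  1.82077517e+00  7.25666316e-07
  7.84126149e-01 -2.44774315e+00] 7.75 44.45262330856793 30.00151365995407 [ 0.05565068 -0.35117325  3.22641701]
```

View pics/w3.png

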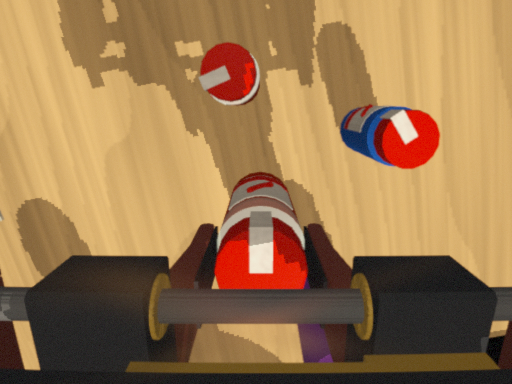

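The jar is held (44.5 mm, 30 N) with the strip running straight up the image at column 261, so the label lies along tool x. Next: lift, turn, carry.

arm_command([
  {"linear":[0,0,-0.015],"turn":0},
  {"linear":[0,0,-0.03],"turn":0},
  {"linear":[0,0,-0.04],"turn":0},
  {"linear":[0,0,-0.04],"turn":0},
  {"linear":[0,0,-0.04],"turn":0},
  {"linear":[0,0,-0.03],"turn":0},
  {"linear":[0,0,-0.015],"turn":0.1},
  {"linear":[0,0,0],"turn":0.14},
  {"linear":[0,0,0],"turn":0.14},
  {"linear":[0,0,0],"turn":0.14},
])

```text
t: 8.75
ee_pos: [494.7, 292.5, 278.3]
orientation: [1.316, -2.852, 0.0]
ft_force: [0.9, 0.3, -2.5]
width: 45.0
grasp_force: 30.0
```

arm_command([
  {"linear":[0,0,0],"turn":0.145},
  {"linear":[0,0,0],"turn":0.145},
  {"linear":[0,0,0],"turn":0.145},
  {"linear":[0,0,0],"turn":0.145},
  {"linear":[0,0,0],"turn":0.145},
  {"linear":[0,0,0],"turn":0.145},
  {"linear":[0,0,0],"turn":0.145},
  {"linear":[0,0,0],"turn":0.145},
  {"linear":[0,0,0],"turn":0.145},
  {"linear":[0,0,0],"turn":0.145},
])

```text
t: 9.75
ee_pos: [494.6, 292.5, 278.0]
orientation: [-0.907, -3.007, 0.001]
ft_force: [0.4, -0.1, -2.2]
width: 44.9
grasp_force: 30.0
```

arm_command([
  {"linear":[0,0,0],"turn":0.145},
  {"linear":[0,0,0],"turn":0.145},
  {"linear":[0,0,0],"turn":0.145},
  {"linear":[0,0,0],"turn":0.145},
  {"linear":[0,0,0],"turn":0.145},
  {"linear":[0,0,0],"turn":0.145},
  {"linear":[0,0,0],"turn":0.145},
  {"linear":[0,0,0],"turn":0.145},
  {"linear":[0,0,0],"turn":0.145},
  {"linear":[0,0,0],"turn":0.145},
])

```text
t: 10.75
ee_pos: [494.6, 292.5, 278.0]
orientation: [-2.673, -1.65, 0.002]
ft_force: [-0.1, -0.1, -2.5]
width: 44.7
grasp_force: 30.0
```

arm_command([
  {"linear":[0,0,0],"turn":0.12},
  {"linear":[0,0,0],"turn":0},
])

```text
t: 10.95
ee_pos: [494.8, 292.6, 278.0]
orientation: [-2.764, -1.493, 0.001]
ft_force: [-0.5, 0.1, -1.6]
width: 45.3
grasp_force: 30.0
```

Run:
```python
from h import *
o,p,M=obs(); print(p,np.degrees(np.arctan2(M[1,0],M[0,0])),o['qpos'],o['t'],o['width'],o['grasp_force'],o['ft_force'])
a=np.radians(56.9);xr=np.array([np.cos(a),np.sin(a),0]);yr=np.array([-np.sin(a),np.cos(a),0]);s,c=np.sin(np.radians(35)),np.cos(np.radians(35))
n=xr*c+[0,0,s];z=-xr*s+[0,0,c];O=np.array([593,-104.5,24])
for nm,D,Z in(('above board',75,120),('flat',23,120),('pre',70,68),('home',23,68)):
    P=O+D*n+Z*z;print(nm,P,M.T@(P-p))
```

```text
[494.76998153 292.55277608 278.00208218] 56.769315815907575 [5.13277169e-01 2.70120390e-01 1.66816080e+00 1.67410154e-05
 1.20414664e+00 1.09325616e+00] 10.95 45.340464474283685 29.99702274799347 [-0.50908329  0.06553707 -1.58663848]
above board [ 588.96279433 -110.69306099  165.31647804] [-285.60185541  299.81768991  112.776192  ]
flat [ 565.70108637 -146.37644895  135.49050335] [-328.17573056  299.92672021  142.63340667]
pre [603.01411491 -89.13837875 119.85268956] [-259.83831909  299.77707685  158.22108772]
home [ 581.98910963 -121.39067171   92.89459705] [-298.3185524   299.87562347  185.20741636]
```

arm_command([
  {"linear":[-0.02,0.021,0.003],"turn":0},
  {"linear":[-0.03,0.031,0.005],"turn":0},
  {"linear":[-0.03,0.032,0.005],"turn":0},
  {"linear":[-0.03,0.032,0.005],"turn":0},
  {"linear":[-0.03,0.032,0.005],"turn":0},
  {"linear":[-0.03,0.032,0.005],"turn":0},
  {"linear":[-0.03,0.032,0.005],"turn":0},
  {"linear":[-0.03,0.032,0.005],"turn":0},
  {"linear":[-0.03,0.032,0.005],"turn":0},
  {"linear":[-0.025,0.024,0.005],"turn":0},
])

```text
t: 11.95
ee_pos: [590.6, -112.3, 229.9]
orientation: [2.761, 1.499, -0.0]
ft_force: [0.1, 0.3, -2.1]
width: 44.9
grasp_force: 30.0
```

arm_command([
  {"linear":[0,0,0],"turn":0},
  {"linear":[0,0,0],"turn":0},
  {"linear":[0,0,0],"turn":0},
])

```text
t: 12.25
ee_pos: [590.1, -109.0, 229.9]
orientation: [-2.761, -1.497, 0.0]
ft_force: [0.6, -0.1, -1.6]
width: 44.7
grasp_force: 30.0
```

Run:
```python
from h import *
im=cam('wrist'); o,p,M=obs(); print(p,np.degrees(np.arctan2(M[1,0],M[0,0])),o['t'],o['width'],o['ft_force'])
np.savez('w4.npz',p=p,M=M,**{k:im[k] for k in('frame','fx','fy','cx','cy','k1','R','t')})
cv2.imwrite('pics/w4.png',cv2.resize(im['frame'],(800,600),interpolation=cv2.INTER_CUBIC))
```

```text
[ 590.22505801 -108.68622442  230.03346522] 56.955598122604044 12.3 44.62568574524674 [-0.36058274 -1.38665765 -2.97536278]
```

View pics/w4.png

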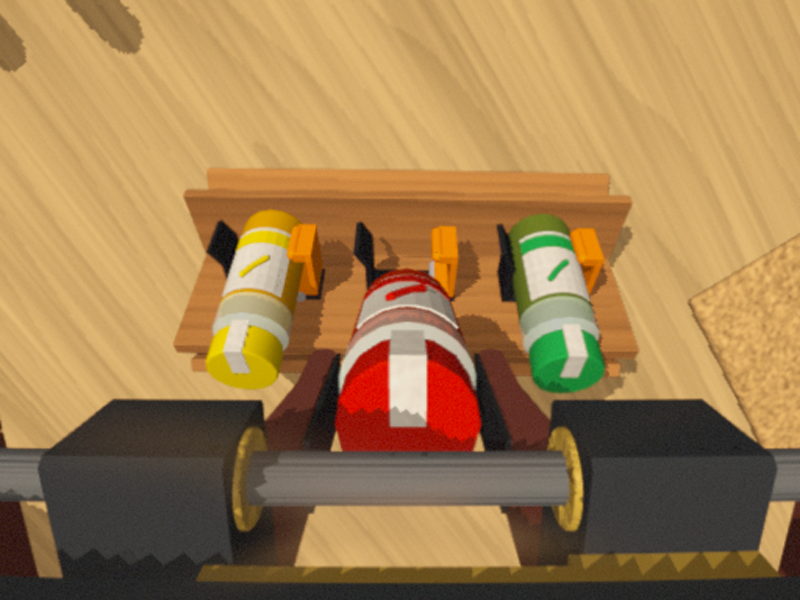

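The view shows the carried jar centred on column 408 with its strip vertical. The board corners are at (177,350) and (636,353), the ledge corners at (186,196) and (631,199), the middle tine tip at (362,225) and the jaw lip at (445,230).

Run:
```python
from h import *
d=np.load('w4.npz'); im={k:d[k] for k in d}; p,M=d['p'],d['M']
def T(u,v,h): return M.T@(onz(im,u*.64,v*.64,h)-p)
for off in(0,-4):
  for n,a,b,h in(('board',(177,350),(636,353),93.6),('ledge',(186,196),(631,199),56.1),('lids',(249,367),(568,371),135.5),('foot of rack front',(208,172),(608,177),12)):
    A,B=T(*a,h+off),T(*b,h+off); print(off,n,np.round((A+B)/2,1),'w',np.round(np.linalg.norm(A-B),1),'rot',np.round(np.degrees(np.arctan2((B-A)[0],(B-A)[1])),2))
print('jar strip at lid top',T(408,390,230+52))
# jaw tip/tine
c,s=.819,.574
for n,u,v,zz,xx in(('tine top tip',362,222,44,46),('jaw top',440,240,44,41)):
    print(n,T(u,v,24+zz*c+xx*s))
```

```text
0 board [-47.6  -1.1 136.4] w 304.3 rot -0.43
0 ledge [ 50.6   0.3 173.9] w 305.1 rot -0.42
0 lids [-42.9   0.1  94.5] w 184.7 rot -0.8
0 foot of rack front [6.54e+01 1.00e-01 2.18e+02] w 304.6 rot -0.74
-4 board [-49.1  -1.1 140.4] w 308.2 rot -0.43
-4 ledge [ 50.4   0.3 177.9] w 308.5 rot -0.42
-4 lids [-44.5   0.1  98.5] w 187.4 rot -0.8
-4 foot of rack front [6.54e+01 1.00e-01 2.22e+02] w 307.6 rot -0.74
jar strip at lid top [ 10.29845915  -0.62418456 -51.96437505]
tine top tip [ 36.55025342 -29.18477475 143.6077148 ]
jaw top [ 24.74921051  20.31764481 146.4633549 ]
```

```bash
cat >> h.py <<'E'
O0=np.array([592.2,-105.7,24]); a_=np.radians(56.5); X=np.array([np.cos(a_),np.sin(a_),0]);S,C=np.sin(np.radians(35)),np.cos(np.radians(35))
N=X*C+[0,0,S];Z=-X*S+[0,0,C];Yr=np.array([-np.sin(a_),np.cos(a_),0])
def where():
    o,p,M=obs(); d=p-O0; f=np.array(o['ft_force']); print('D %.1f Y %.1f Z %.1f'%(d@N,d@Yr,d@Z),'yaw %.1f'%np.degrees(np.arctan2(M[1,0],M[0,0])),'F n %.1f y %.1f z %.1f'%(f@N,f@Yr,f@Z),'mom',np.round([M.T@o['moment']],2),'w %.1f t %.2f'%(o['width'],o['t'])); return p,M
def to(D,Zz,Y=0):
    o,p,M=obs(); print('to',D,Zz,np.round(M.T@(O0+D*N+Zz*Z+Y*Yr-p),1))
E
python3 -c "
from h import *
where();to(65,120)"
```

```text
D 115.2 Y -0.0 Z 170.8 yaw 57.0 F n -2.8 y -0.5 z -1.7 mom [[-0.09 -0.    0.02]] w 44.6 t 12.30
to 65 120 [-12.   -0.1  70.5]
```

arm_command([
  {"linear":[-0.003,0.0005,0.015],"turn":0.008},
  {"linear":[-0.003,0,0.018],"turn":0},
  {"linear":[-0.003,0,0.018],"turn":0},
  {"linear":[-0.003,0,0.0145],"turn":0},
  {"linear":[0,0,0.005],"turn":0},
  {"linear":[0,0,0],"turn":0},
  {"linear":[0,0,0],"turn":0},
])

```text
t: 13.0
ee_pos: [584.9, -119.9, 160.0]
orientation: [2.768, 1.484, 0.001]
ft_force: [0.3, 0.2, -1.5]
width: 44.7
grasp_force: 30.0
```

arm_command([
  {"linear":[-0.0033,0,0.0023],"turn":0},
  {"linear":[-0.0033,0,0.0023],"turn":0},
  {"linear":[-0.0033,0,0.0023],"turn":0},
  {"linear":[-0.0033,0,0.0023],"turn":0},
  {"linear":[0,0,0],"turn":0},
])

```text
t: 13.5
ee_pos: [576.8, -131.6, 149.9]
orientation: [2.769, 1.483, 0.0]
ft_force: [1.6, 0.9, -1.4]
width: 45.0
grasp_force: 30.0
```

```bash
python3 -c "
from h import *
where()"
```

```text
D 47.6 Y -1.5 Z 120.4 yaw 56.3 F n 0.5 y -0.8 z -2.0 mom [[-0.23  0.33 -0.01]] w 45.0 t 13.50
```

arm_command([
  {"linear":[-0.0033,0,0.0023],"turn":0},
  {"linear":[-0.0033,0,0.0023],"turn":0},
  {"linear":[-0.0033,0,0.0023],"turn":0},
  {"linear":[0,0,0],"turn":0},
])

```text
t: 13.9
ee_pos: [570.8, -139.7, 142.5]
orientation: [-2.769, -1.483, 0.001]
ft_force: [1.0, -0.0, -2.5]
width: 44.7
grasp_force: 30.0
```

arm_command([
  {"linear":[-0.0033,0,0.0023],"turn":0},
  {"linear":[-0.0033,0,0.0023],"turn":0},
  {"linear":[0,0,0],"turn":0},
  {"linear":[0,0,0],"turn":0},
])

```text
t: 14.3
ee_pos: [567.5, -144.9, 138.3]
orientation: [-2.769, -1.483, 0.001]
ft_force: [0.8, 1.1, -3.0]
width: 44.7
grasp_force: 30.0
```

Run:
```python
from h import *
where()
im=cam('wrist');cv2.imwrite('pics/w5.png',im['frame']);im=cam('side');x=im['frame'][90:230,230:370];cv2.imwrite('pics/s5.png',np.hstack([cv2.imread('pics/w5.png')[:,:,:], cv2.resize(x,(280,384),interpolation=cv2.INTER_CUBIC)]))
```

```text
D 27.6 Y -1.1 Z 120.2 yaw 56.4 F n -0.6 y -0.0 z -3.3 mom [[-0.08  0.31 -0.01]] w 44.7 t 14.30
```

View pics/s5.png

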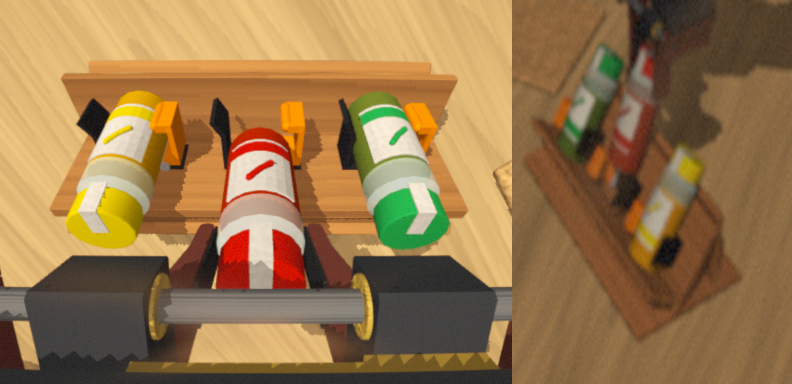

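The pre-tilt is working: the jar now leans almost parallel to its neighbours with the label straight, above the empty clip. Next: finish flattening it, back out along the normal and go down to the ledge.

arm_command([
  {"linear":[-0.0016,0,0.0011],"turn":0},
  {"linear":[-0.0016,0,0.0011],"turn":0},
  {"linear":[0,0,0],"turn":0},
  {"linear":[0,0,0],"turn":0},
])

```text
t: 14.8
ee_pos: [566.1, -147.6, 136.4]
orientation: [2.769, 1.484, 0.0]
ft_force: [0.4, 1.2, -1.4]
width: 44.5
grasp_force: 30.0
```

Run:
```python
from h import *
where();to(70,120);to(70,72)
```

```text
D 24.0 Y -1.3 Z 120.4 yaw 56.4 F n 0.2 y 0.3 z -1.8 mom [[-0.12  0.32 -0.04]] w 44.5 t 14.80
to 70 120 [ 37.9  -1.4 -26. ]
to 70 72 [65.4 -1.5 13.3]
```

arm_command([
  {"linear":[0.01,0,-0.007],"turn":0},
  {"linear":[0.014,0,-0.0095],"turn":0},
  {"linear":[0.014,0,-0.0095],"turn":0},
  {"linear":[0.0,-0.0005,0],"turn":0},
  {"linear":[0.007,0,0.01],"turn":0},
  {"linear":[0.007,0,0.01],"turn":0},
  {"linear":[0.007,0,0.01],"turn":0},
  {"linear":[0.0065,0,0.0093],"turn":0},
  {"linear":[0,0,0],"turn":0},
  {"linear":[0,0,0],"turn":0},
])

```text
t: 15.8
ee_pos: [601.6, -92.6, 122.4]
orientation: [-2.768, -1.484, 0.002]
ft_force: [0.6, -0.2, -3.0]
width: 44.9
grasp_force: 30.0
```

Run:
```python
from h import *
where()
im=cam('wrist');b=cam('side')['frame'][90:230,230:370];cv2.imwrite('pics/s6.png',np.hstack([im['frame'], cv2.resize(b,(280,384),interpolation=cv2.INTER_CUBIC)]))
```

```text
D 69.7 Y -0.6 Z 71.3 yaw 56.4 F n -1.6 y -0.6 z -2.6 mom [[-0.01  0.    0.01]] w 44.9 t 15.80
```

View pics/s6.png

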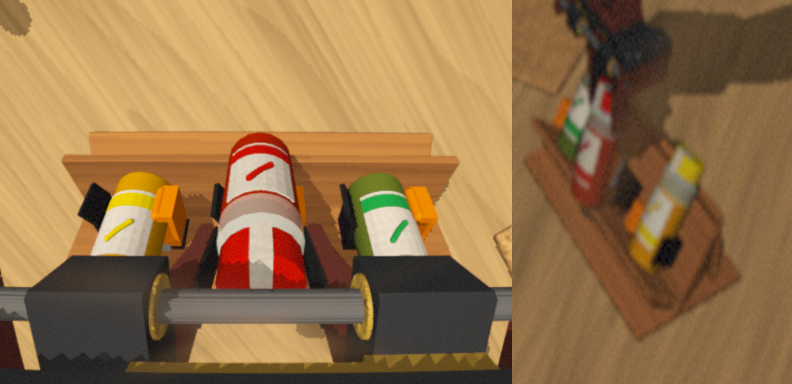

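arm_command([
  {"linear":[0.0011,0,0.0016],"turn":0},
  {"linear":[-0.0033,0,0.0023],"turn":0},
  {"linear":[-0.0033,0,0.0023],"turn":0},
  {"linear":[-0.0016,0,0.0011],"turn":0},
  {"linear":[0,0,0],"turn":0},
  {"linear":[0,0,0],"turn":0},
])

```text
t: 16.5
ee_pos: [598.0, -99.0, 116.4]
orientation: [2.769, 1.483, 0.0]
ft_force: [-2.4, 0.4, 5.1]
width: 45.0
grasp_force: 30.0
```

```bash
python3 -c "
from h import *
where()"
```

```text
D 60.2 Y -1.1 Z 70.6 yaw 56.3 F n 2.2 y 2.3 z 4.8 mom [[ 0.34 -0.28  0.01]] w 45.0 t 16.50
```

arm_command([
  {"linear":[-0.0016,0,0.0011],"turn":0},
  {"linear":[-0.0016,0,0.0011],"turn":0},
  {"linear":[-0.0016,0,0.0011],"turn":0},
  {"linear":[0,0,0],"turn":0},
])

```text
t: 16.9
ee_pos: [595.2, -103.2, 113.7]
orientation: [2.769, 1.483, 0.0]
ft_force: [-5.3, -1.6, 11.5]
width: 44.6
grasp_force: 30.0
```

```bash
python3 -c "
from h import *
where()"
```

```text
D 54.6 Y -1.1 Z 71.3 yaw 56.4 F n 3.1 y 3.5 z 11.8 mom [[ 0.6  -0.57  0.02]] w 44.6 t 16.90
```

arm_command([
  {"linear":[-0.0016,0,0.0011],"turn":0},
  {"linear":[-0.0016,0,0.0011],"turn":0},
  {"linear":[-0.0016,0,0.0011],"turn":0},
  {"linear":[0,0,0],"turn":0},
])

```text
t: 17.3
ee_pos: [592.4, -107.2, 110.3]
orientation: [2.769, 1.483, -0.0]
ft_force: [-6.5, -1.6, 10.8]
width: 44.9
grasp_force: 30.0
```

```bash
python3 -c "
from h import *
where()"
```

```text
D 48.6 Y -1.0 Z 71.4 yaw 56.4 F n 2.2 y 4.5 z 11.6 mom [[ 0.62 -0.61  0.03]] w 44.9 t 17.30
```

```bash
cat >> h.py <<'E'
def prof(f,c0=244,c1=250):
    h=cv2.cvtColor(f,cv2.COLOR_BGR2HSV)[90:290,c0:c1].reshape(200,-1,3)
    h=np.median(h,axis=1); out=[];last=None
    for i,(a,s,v) in enumerate(h):
        k='R' if s>150 and (a<6 or a>170) else 'W' if s<70 else 'o' if s>120 else 'p'
        if k!=last: out.append(f'{k}{i+90}'); last=k
    return ' '.join(out)
E
python3 - <<'E'
from h import *
f=cv2.imread('pics/s6.png')[:,:512]
im=cam('wrist');cv2.imwrite('pics/w7.png',im['frame'])
for c in(244,252,259): print(c,'\n ref',prof(f,c,c+5),'\n now',prof(im['frame'],c,c+5))
for nm in 'scene','side':
    i=cam(nm); print(nm,[(a,c.tolist(),b) for a,c,b in blobs(i,(8,200,120),(16,255,255),10)])
E
```

```text
244 
 ref o90 R138 o140 R141 o143 p145 R147 o155 W156 p175 R176 p180 W181 o192 p195 W203 p204 W206 p207 W209 p210 W212 p227 R228 W289 
 now o90 p106 o107 R120 o121 R122 o123 R124 o125 R126 p131 W132 p134 R135 p146 W147 p174 R175 p180 W181 p194 R195 o196 p199 W203 o238 R239 W289
252 
 ref o90 p98 o99 R135 o138 R139 o141 R142 W143 R145 W154 p169 R170 o177 W178 p190 o191 p194 W202 p204 W207 p208 W212 p288 W289 
 now o90 p104 o105 R117 o118 R119 o120 R121 o122 R123 o124 W130 p132 R133 o144 W145 p166 R167 p176 W177 o193 R195 o196 p198 W202
259 
 ref o90 p109 o110 p111 o112 R134 o135 R137 o141 R142 W143 p144 R145 o153 W154 p165 R166 p172 W173 o190 p193 W211 p288 W289 
 now o90 R121 o122 R123 o124 W130 p132 R133 p144 W145 p161 R162 o169 W170 p192 R193 o194 p197 W203
scene [(92, [199.8, 194.0], [194, 189, 14, 10]), (120, [189.5, 224.0], [180, 219, 18, 10]), (141, [180.7, 255.5], [171, 250, 19, 11])]
side [(37, [254.4, 131.0], [251, 126, 8, 11]), (63, [290.5, 168.6], [286, 163, 9, 12])]
```

The row profile shows the jar tipping in the hand against the lip: its foot edge moved from row 134 to 118. The jaw hasn't moved. I'll let go here, since the jar leans into the rack, and push low with closed fingers instead.

arm_command([
  {"linear":[0,0,0],"turn":0},
  {"linear":[0,0,0],"turn":0},
  {"linear":[0,0,0],"turn":0},
  {"linear":[0,0,0],"turn":0},
  {"linear":[0,0,0],"turn":0},
], jaw=0.4)

```text
t: 17.95
ee_pos: [592.7, -106.6, 109.0]
orientation: [-2.769, -1.484, 0.0]
ft_force: [0.4, -0.1, 0.6]
width: 61.1
grasp_force: 0.0
```

Run:
```python
from h import *
where()
im=cam('wrist');cv2.imwrite('pics/w8.png',im['frame'])
for c in(244,252,259): print(c,'now',prof(im['frame'],c,c+5))
```

```text
D 48.4 Y -0.9 Z 69.9 yaw 56.4 F n 0.4 y -0.4 z 0.4 mom [[ 0.   -0.01  0.01]] w 61.1 t 17.95
244 now o90 R128 o140 R141 o142 R143 o144 R145 o149 R150 W151 o155 R156 p172 W173 p197 R198 p207 W208 o236 R238 o240 p242 W245
252 now o90 R128 o131 R132 o133 R134 o144 R145 W151 o155 R156 p172 W173 p190 R191 o199 W200 p236 o237 R238 o239 p242 W245 p285 R286 W289
259 now o90 R132 o133 R134 o136 R137 o138 R139 o141 R147 o150 W152 p155 R156 W173 p236 R237 o238 R239 o240 R241 p242 W246 R286 W289
```

Run:
```python
from h import *
s=cam('scene')['frame'][150:290,120:260];d=cam('side')['frame'][90:230,230:370]
cv2.imwrite('pics/c8.png',np.hstack([cv2.imread('pics/w8.png')]+[]) if 0 else np.vstack([cv2.resize(cv2.imread('pics/w8.png')[60:310,120:400],(580,290))[:, :], np.hstack([cv2.resize(s,(290,290),interpolation=cv2.INTER_CUBIC),cv2.resize(d,(290,290),interpolation=cv2.INTER_CUBIC)])]))
```

```text
(no output)
```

View pics/c8.png

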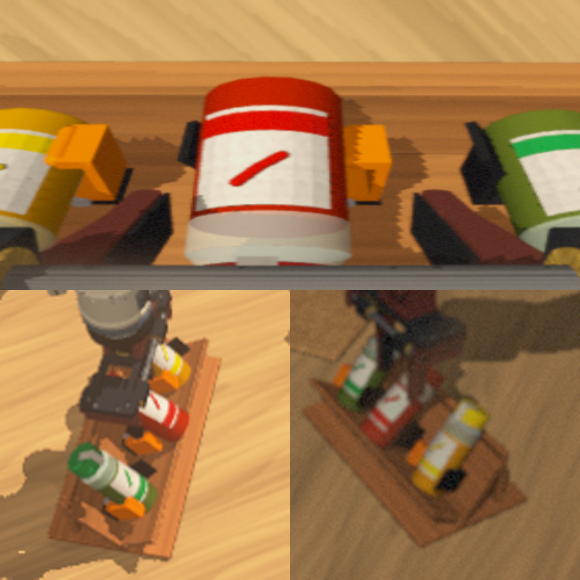

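The picture shows the jar with its foot on the ledge in front of the jaw, leaning back over the board's upper edge, label still facing straight out. The fingers are clear on both sides and the neighbours are untouched. I'll lift straight up, close the fingers, and come down in front to push low.

arm_command([
  {"linear":[0,0,-0.01],"turn":0},
  {"linear":[0,0,-0.02],"turn":0},
  {"linear":[0,0,-0.03],"turn":0},
  {"linear":[0,0,-0.03],"turn":0},
  {"linear":[0,0,-0.01],"turn":0},
  {"linear":[0,0,0],"turn":0},
])

```text
t: 18.7
ee_pos: [593.7, -106.8, 211.1]
orientation: [2.767, 1.483, 0.004]
ft_force: [0.9, 0.5, 0.3]
width: 61.7
grasp_force: 0.0
```

Run:
```python
from h import *
where();to(119,42,-0.5)
im=cam('wrist');cv2.imwrite('pics/w9.png',im['frame'])
for a,c,b in blobs(im,(0,170,90),(6,255,255),60): print('red',a,c,b)
for nm in('scene','side'):
    i=cam(nm); print(nm,[(a,c.tolist(),b) for a,c,b in blobs(i,(0,150,80),(6,255,255),20) if abs(c[0]-(190 if nm=='scene' else 285))<40 and abs(c[1]-(220 if nm=='scene' else 150))<50])
```

```text
D 107.2 Y -1.9 Z 153.3 yaw 56.4 F n 0.9 y -0.5 z -0.3 mom [[-0.06 -0.    0.03]] w 61.7 t 18.70
to 119 42 [73.4 -1.8 84.5]
red 1311 [253.7 147.3] [227, 122, 50, 78]
red 77 [248.  171.1] [240, 163, 17, 18]
red 1125 [251.8 239.5] [227, 221, 49, 36]
scene [(108, [172.1, 199.6], [166, 192, 14, 14]), (162, [200.4, 212.6], [183, 204, 28, 17])]
side [(62, [297.9, 131.3], [293, 127, 10, 10]), (89, [279.9, 151.5], [269, 144, 24, 16]), (61, [270.3, 158.5], [265, 153, 11, 13])]
```

Run:
```python
from h import *
a=cam('scene');b=cam('side')
def rel(P): d=P-O0; return np.round([d@N,d@Yr,d@Z],1)
print('red lid',rel(tri(a,(172.1,199.6),b,(297.9,131.3))))
print('Y',rel(tri(a,(179.3,171.3),b,(319.1,151.3))),'G',rel(tri(a,(159.8,233),b,(279.3,113.7))))
```

```text
red lid [ 22.8   3.9 107.9]
Y [ 16.9  96.9 106.8] G [ 15.9 -95.4 107.4]
```

arm_command([
  {"linear":[0.02,-0.0018,0],"turn":0},
  {"linear":[0.03,0,0],"turn":0},
  {"linear":[0.0234,0,0],"turn":0},
  {"linear":[0,0,0.02],"turn":0},
  {"linear":[0,0,0.025],"turn":0},
  {"linear":[0,0,0.025],"turn":0},
  {"linear":[0,0,0.0145],"turn":0},
  {"linear":[0,0,0],"turn":0},
  {"linear":[0,0,0],"turn":0},
], jaw=-1)

```text
t: 19.85
ee_pos: [631.9, -44.6, 124.7]
orientation: [-2.769, -1.484, 0.0]
ft_force: [1.0, -0.4, 0.3]
width: 0.3
grasp_force: 0.0
```

Run:
```python
from h import *
where();to(107,42,-0.5)
```

```text
D 117.4 Y 0.6 Z 40.6 yaw 56.4 F n 0.3 y -1.1 z 0.2 mom [[-0.04 -0.01 -0.01]] w 0.3 t 19.85
to 107 42 [-9.3  1.1  4.9]
```

arm_command([
  {"linear":[-0.0041,0.0005,0.0017],"turn":0},
  {"linear":[-0.0041,0,0.0029],"turn":0},
  {"linear":[-0.0041,0,0.0029],"turn":0},
  {"linear":[-0.0041,0,0.0029],"turn":0},
  {"linear":[-0.0016,0,0.0011],"turn":0},
  {"linear":[-0.0016,0,0.0011],"turn":0},
  {"linear":[0,0,0],"turn":0},
])

```text
t: 20.55
ee_pos: [621.2, -61.3, 111.9]
orientation: [-2.769, -1.483, 0.0]
ft_force: [0.3, -0.3, -0.4]
width: 0.6
grasp_force: 0.0
```

```bash
python3 -c "
from h import *
where()"
```

```text
D 93.9 Y 0.4 Z 41.6 yaw 56.4 F n -0.3 y -0.4 z -0.3 mom [[-0.04 -0.    0.01]] w 0.6 t 20.55
```

arm_command([
  {"linear":[-0.0016,0,0.0011],"turn":0},
  {"linear":[-0.0016,0,0.0011],"turn":0},
  {"linear":[-0.0016,0,0.0011],"turn":0},
  {"linear":[0,0,0],"turn":0},
])

```text
t: 20.95
ee_pos: [618.5, -65.2, 108.6]
orientation: [-2.769, -1.484, 0.001]
ft_force: [0.3, -0.2, -0.3]
width: 0.4
grasp_force: 0.0
```

```bash
python3 -c "
from h import *
where()"
```

```text
D 88.0 Y 0.4 Z 41.6 yaw 56.4 F n -0.2 y -0.4 z -0.3 mom [[-0.05 -0.04 -0.04]] w 0.4 t 20.95
```

arm_command([
  {"linear":[-0.0016,0,0.0011],"turn":0},
  {"linear":[-0.0016,0,0.0011],"turn":0},
  {"linear":[0,0,0],"turn":0},
])

```text
t: 21.25
ee_pos: [616.6, -67.9, 106.4]
orientation: [-2.769, -1.483, 0.001]
ft_force: [0.7, -0.7, -0.6]
width: 0.6
grasp_force: 0.0
```

```bash
python3 -c "
from h import *
where()"
```

```text
D 84.1 Y 0.5 Z 41.7 yaw 56.4 F n -0.5 y -0.9 z -0.3 mom [[-0.06 -0.04 -0.  ]] w 0.6 t 21.25
```

arm_command([
  {"linear":[-0.0016,0,0.0011],"turn":0},
  {"linear":[-0.0016,0,0.0011],"turn":0},
  {"linear":[0,0,0],"turn":0},
])

```text
t: 21.55
ee_pos: [614.9, -70.6, 104.2]
orientation: [-2.769, -1.483, 0.001]
ft_force: [0.2, -0.6, -0.1]
width: 0.5
grasp_force: 0.0
```

```bash
python3 -c "
from h import *
where()"
```

```text
D 80.2 Y 0.5 Z 41.7 yaw 56.4 F n -0.4 y -0.5 z 0.2 mom [[-0.08 -0.02  0.02]] w 0.5 t 21.55
```

arm_command([
  {"linear":[-0.0016,0,0.0011],"turn":0},
  {"linear":[-0.0016,0,0.0011],"turn":0},
  {"linear":[0,0,0],"turn":0},
])

```text
t: 21.85
ee_pos: [613.1, -73.3, 102.0]
orientation: [-2.769, -1.483, 0.0]
ft_force: [-0.3, 1.0, 0.3]
width: 0.7
grasp_force: 0.0
```

```bash
python3 -c "
from h import *
where()"
```

```text
D 76.4 Y 0.4 Z 41.8 yaw 56.4 F n 0.7 y 0.8 z -0.1 mom [[-0.06 -0.01  0.02]] w 0.7 t 21.85
```

arm_command([
  {"linear":[-0.0016,0,0.0011],"turn":0},
  {"linear":[0,0,0],"turn":0},
])

```text
t: 22.05
ee_pos: [612.3, -74.6, 101.0]
orientation: [-2.769, -1.484, 0.0]
ft_force: [0.6, 0.1, -0.1]
width: 0.2
grasp_force: 0.0
```

Run:
```python
from h import *
where()
im=cam('wrist');cv2.imwrite('pics/w10.png',im['frame'])
for c in(244,252,259): print(c,'now',prof(im['frame'],c,c+5))
i=cam('scene'); print([(a,c.tolist(),b) for a,c,b in blobs(i,(8,200,120),(16,255,255),10)])
```

```text
D 74.5 Y 0.4 Z 41.8 yaw 56.4 F n 0.2 y -0.4 z -0.3 mom [[-0.08 -0.04  0.01]] w 0.2 t 22.05
244 now o90 R188 o189 R190 o195 R196 o197 R198 o201 R204 o205 R206 o207 R208 o210 R212 o213 p214 W215 R219 o227 R228 o229 R233 o236 R237 o240 R241 o242 R244 o247 R248 o250 R253 o254 W256
252 now o90 R188 o194 R195 o196 R199 o201 R202 o208 R210 W214 p218 R219 o229 R231 o232 R234 o237 R241 o243 R245 o248 R252 o254 R255 o256 p261 o262 p264 o265 p268 o269 p270 o273
259 now o90 R189 o194 R196 o204 R205 o206 R207 o209 R211 o213 p214 W215 R219 o233 R234 o237 W238 p257 o260 R261 p263 W264
[(127, [189.7, 223.8], [180, 218, 18, 11]), (141, [180.7, 255.5], [171, 250, 19, 11])]
```

```bash
cat >> h.py <<'E'
def rel(P): d=np.asarray(P)-O0; return np.round([d@N,d@Yr,d@Z],1)
def onplane(im,u,v,nrm,off):
    o,w=ray(im,u,v); return o+w*((off-(o-O0)@nrm)/(w@nrm))
def onY(im,u,v,val=0.0): return onplane(im,u,v,Yr,val)
E
python3 - <<'E'
from h import *
im=cam('wrist')
print('foot front if on ledge',rel(onplane(im,252,188,Z,0)), 'if Z=3', rel(onplane(im,252,188,Z,3)))
# rays at Z/D candidates: label-bottom band rows
for r in(188,214,219): print(r,[rel(onplane(im,252,r,Z,z)) for z in(0,10,20,30)])
# ledge front edge row check: expected
print('ledge edge proj',proj(im,O0+56*N),'fingertip corner',proj(im,obs()[1]+0*N-10*X-[0,0,19]))
g=cv2.cvtColor(im['frame'],cv2.COLOR_BGR2GRAY)[100:330,:]
print('edges col 130',[i+100 for i in np.argsort(-abs(np.diff(g[:,130].astype(int))))[:6]])
E
```

```text
foot front if on ledge [64.3  7.1 -0. ] if Z=3 [67.7  7.   3. ]
188 [array([64.3,  7.1, -0. ]), array([75.7,  6.7, 10. ]), array([87. ,  6.3, 20. ]), array([98.4,  6. , 30. ])]
214 [array([34.1,  7.8,  0. ]), array([47.5,  7.3, 10. ]), array([60.8,  6.9, 20. ]), array([74.2,  6.5, 30. ])]
219 [array([27.6,  7.9,  0. ]), array([41.4,  7.5, 10. ]), array([55.2,  7. , 20. ]), array([69. ,  6.6, 30. ])]
ledge edge proj [262.20907848 195.63401455] fingertip corner [262.04741097 233.36871257]
edges col 130 [np.int64(287), np.int64(157), np.int64(225), np.int64(205), np.int64(288), np.int64(322)]
```

Run:
```python
from h import *
f=cv2.imread('pics/w10.png');h=cv2.cvtColor(f,cv2.COLOR_BGR2HSV)
def k(p):
    a,s,v=map(int,p)
    if v<60: return '#'
    if s<75: return 'W' if v>120 else '+'
    if 8<=a<=16 and s>200 and v>140: return 'O'
    if (a<6 or a>172) and s>140: return 'r'if v>100 else 'm'
    return '.'
for r in range(170,300,3): print(r,''.join(k(h[r,c]) for c in range(196,330,2)))
```

```text
170 ...................................................................
173 ...................................................................
176 ...................................................................
179 ...................................................................
182 ...................................................................
185 ...................................................................
188 ....................O....rr.rr.r.r...O.............................
191 ................O...rr.r.rr..rrr.r.rr..rO..........................
194 ...............r.rrr.rrrrr.rrr....rr..rr...........................
197 .............Or.rrrrrr...r....rrrr.r.rrrr..........................
200 ..............r.rrr.r.r.rrr..rr.r.rr...r.rrr.......................
203 ...............r.rrrr......rrr...rrr.rrrrrr.r......................
206 .............rr..r.r..rrrrr.rr...rrr.rrr..r.r......................
209 .............rrr...rrr..rr...r.r...rrrrr.rrrr......................
212 ............Orr.rrrrrrr.r...r.rr.rr.rrr.rr.rr......................
215 ............O.rr
[... 1367 characters left out ...]
#################+##################################
275 #############################..#+#...##############################
278 ############################...#W#...##############################
281 ############################...#+#...##############################
284 ############################...#+#...##############################
287 ############################...#+#...##############################
290 ############################...###...##############################
293 +##+########################...##+...##############################
296 ++++++++##++++++#++#++#+#+##...+++...#+###++##+#++#++#+###+++++##+#
299 +++++++++#+#+###+++++++++++#...+++...###++##+###++++++#++++#++#+#++
```

arm_command([
  {"linear":[0,-0.003,0],"turn":0},
  {"linear":[-0.0016,0,0.0011],"turn":0},
  {"linear":[0,0,0],"turn":0},
])

```text
t: 22.5
ee_pos: [608.8, -74.1, 99.8]
orientation: [-2.769, -1.484, 0.001]
ft_force: [-0.7, -0.1, 0.2]
width: 0.5
grasp_force: 0.0
```

```bash
python3 -c "
from h import *
where()"
```

```text
D 72.6 Y 3.6 Z 41.7 yaw 56.4 F n -0.3 y 0.5 z 0.4 mom [[-0.04 -0.   -0.02]] w 0.5 t 22.50
```

arm_command([
  {"linear":[-0.0016,0,0.0011],"turn":0},
  {"linear":[0,0,0],"turn":0},
])

```text
t: 22.7
ee_pos: [608.0, -75.6, 98.7]
orientation: [-2.769, -1.484, 0.0]
ft_force: [-0.2, -0.3, 0.0]
width: 0.6
grasp_force: 0.0
```

```bash
python3 -c "
from h import *
where()"
```

```text
D 70.6 Y 3.4 Z 41.8 yaw 56.4 F n -0.3 y -0.0 z 0.2 mom [[0.02 0.   0.03]] w 0.6 t 22.70
```

arm_command([
  {"linear":[-0.0016,0,0.0011],"turn":0},
  {"linear":[0,0,0],"turn":0},
])

```text
t: 22.9
ee_pos: [607.1, -76.9, 97.6]
orientation: [-2.769, -1.484, 0.0]
ft_force: [-0.4, 0.4, -1.4]
width: 0.3
grasp_force: 0.0
```

```bash
python3 -c "
from h import *
where()"
```

```text
D 68.6 Y 3.4 Z 41.8 yaw 56.4 F n -0.7 y 0.6 z -1.2 mom [[-0.03 -0.03  0.11]] w 0.3 t 22.90
```

arm_command([
  {"linear":[-0.0016,0,0.0011],"turn":0},
  {"linear":[0,0,0],"turn":0},
])

```text
t: 23.1
ee_pos: [606.2, -78.2, 96.5]
orientation: [-2.769, -1.484, 0.0]
ft_force: [-0.0, 0.2, 0.1]
width: 0.7
grasp_force: 0.0
```

```bash
python3 -c "
from h import *
where()"
```

```text
D 66.7 Y 3.5 Z 41.8 yaw 56.4 F n 0.2 y 0.1 z 0.0 mom [[-0.05  0.03 -0.09]] w 0.7 t 23.10
```

arm_command([
  {"linear":[-0.0016,0,0.0011],"turn":0},
  {"linear":[0,0,0],"turn":0},
])

```text
t: 23.3
ee_pos: [605.4, -79.6, 95.4]
orientation: [-2.769, -1.483, 0.0]
ft_force: [0.5, 1.1, -0.5]
width: 0.5
grasp_force: 0.0
```

Run:
```python
from h import *
where()
im=cam('wrist');cv2.imwrite('pics/w11.png',im['frame'])
for c in(234,): print(c,'now',prof(im['frame'],c,c+5))
h=cv2.cvtColor(im['frame'],cv2.COLOR_BGR2HSV)
r=[int(np.argmax(cv2.inRange(h[150:,c:c+6],(0,150,80),(6,255,255)).mean(axis=1)>120))+150 for c in(232,240,248,256,264)];print('foot rows',r)
for rr in(min(r),): print(rel(onplane(im,250,rr,Z,0)))
```

```text
D 64.8 Y 3.5 Z 41.8 yaw 56.4 F n 0.7 y 0.2 z -1.1 mom [[-0.03 -0.03  0.06]] w 0.5 t 23.30
234 now o90 R181 o186 R187 o188 R189 o190 R191 o195 R196 o197 R198 o199 R201 o202 R203 o205 p206 W207 o211 R212 W230 p252 o254 W256
foot rows [181, 178, 177, 177, 177]
[65.5 11.4 -0. ]
```

Run:
```python
from h import *
im=cam('wrist');o,p,M=obs();off=-im['R'].T@im['t']-p;print(im['fx'],off,o['t'])
def cols(f,r):
    h=cv2.cvtColor(f,cv2.COLOR_BGR2HSV)[r-1:r+2,190:330]
    m=((h[...,0]<6)|(h[...,0]>172))&(h[...,1]>110)&(h[...,2]>60)|((h[...,1]<80)&(h[...,2]>110))
    c=np.nonzero(m.mean(0)>.6)[0]+190
    return (c.min(),c.max()) if len(c) else None
P={'w8':[592.7,-106.6,109.0],'w9':[593.7,-106.8,211.1],'w10':[612.3,-74.6,101.0],'w11':[605.4,-79.6,95.4]}
R8={'w8':(135,150,165,200,230),'w9':(126,140,160,180,230),'w10':(200,222,232),'w11':(190,212,222)}
for k,p8 in P.items():
    f=cv2.imread(f'pics/{k}.png'); im2=dict(im); im2['t']=-im['R']@(np.array(p8)+off)
    for r in R8[k]:
        cc=cols(f,r)
        if cc:
            d=46*float(im['fx'])/(cc[1]-cc[0]+1); oo,w=ray(im2,sum(cc)/2,r); Q=oo+w*d/(im['R'][2]@w); print(k,r,cc,'depth %.0f'%d,rel(Q),'height %.0f'%Q[2])
```

```text
329.19949727449927 [ 37.61074665  58.42446528 182.58778175] 23.4
w8 135 (np.int64(228), np.int64(276)) depth 309 [ 10.1   7.9 -62.6] height -21
w8 150 (np.int64(224), np.int64(283)) depth 252 [39.3  5.3 -9.4] height 39
w8 165 (np.int64(218), np.int64(282)) depth 233 [45.6  7.4 13.3] height 61
w8 200 (np.int64(214), np.int64(284)) depth 213 [44.8  7.5 44.6] height 86
w8 230 (np.int64(191), np.int64(328)) depth 110 [118.6   0.4 117.8] height 189
w9 126 (np.int64(241), np.int64(265)) depth 606 [-112.2   12.6 -224.5] height -224
w9 140 (np.int64(231), np.int64(274)) depth 344 [42.9  7.3 -2.7] height 46
w9 160 (np.int64(228), np.int64(273)) depth 329 [39.8  9.  24.1] height 67
w9 180 (np.int64(228), np.int64(274)) depth 322 [32.   8.4 44.2] height 79
w9 230 (np.int64(192), np.int64(329)) depth 110 [177.4  -0.9 201.2] height 291
w10 200 (np.int64(223), np.int64(282)) depth 252 [40.7  7.5 -8.2] height 41
w10 222 (np.int64(219), np.int64(284)) depth 229 [48.6  7.7 18.1] height 67
w10 232 (np.int64(219), np.int64(286)) depth 223 [49.7  6.8 27.2] height 75
w11 190 (np.int64(227), np.int64(289)) depth 240 [44.9  6.2 -6.1] height 45
w11 212 (np.int64(222), np.int64(291)) depth 216 [53.8  7.  20.7] height 72
w11 222 (np.int64(222), np.int64(291)) depth 216 [49.5  7.  25.7] height 73
```

Run:
```python
from h import *
f=cv2.imread('pics/w9.png');h=cv2.cvtColor(f,cv2.COLOR_BGR2HSV)
def k(p):
    a,s,v=map(int,p)
    if v<60: return '#'
    if s<75: return 'W' if v>120 else '+'
    if 8<=a<=16 and s>200 and v>140: return 'O'
    if (a<6 or a>172) and s>140: return 'r'if v>100 else 'm'
    if 45<a<85 and s>100: return 'G'
    if 30<a<=45 and s>100: return 'g'
    if 21<=a<=30 and s>190: return 'Y'
    return '.'
for r in range(114,262,4): print(r,''.join(k(h[r,c]) for c in range(130,394,3)))
```

```text
114 ........................................................................................
118 ........................................................................................
122 ......................................OO..OO............................................
126 ...................................Orrrrrrrr.rO.........................................
130 ...................................rrrrrrrr..rr.........................................
134 .....................................rrrrrrr.rrr........................................
138 ..................................rr..WWWWWW.rrrr.......................................
142 ..........YYYY...................O.W.rrrrrrrr.W..........................g..............
146 ........YYYYYYYY.Y...............Orrrrrrrrrrrrr.m...................ggggggggg...........
150 ##.....YYYYYYYYYY.....O.........#.rrrrrrrrrrrrrrm..OOO.........#...ggggggggggg..........
154 ###...Y.WW..WW.Y..O.............#rr.WWWWWWWWWW.r.OO............##.ggggg.WWWWW.gO........
158 #####..YYYYYYYYY..O............##.WWWWWWWWWWWWWrmOO.............##gg.W.GG
[... 1640 characters left out ...]
WWWrrrrrrr...............#mm.mm..GGGGGGGWWWWGGG..
234 Y.WWWWYYYYYYYYYW.mmmmm##.........rrrr.WWWWrrrrrrr...............##....m.GGGGGGGWWWWWGGG.
238 YWWWW.YYYYYYYYY.mm.mm####........rrrr.WWWWrrrrrrr...............##..mm.mGGGGGGG.WWWWGGG.
242 YYWWWWYYYYYYYY.m..mm####.........rrrr.WWWWrrrrrrr...............###.r.m..GGGGGGWWWW.GGG.
246 YY.WWWWYYYYYY.mmmm.#####.........rrrrrWWWWrrrrrrr...............####mmm..mGGGG.WWWWGGGGG
250 YYY.WWW.YYYY.m..mmm######........rrrrr.WWW.rrrrr...............######mm.mm.gGGWWWWGGGGGg
254 YYYYYYYYYYY.....mm#######..........rrrrrrrrrr..................######m.mmm.m.GGGGGGGGGg.
258 ##YYYYYYYY..m.mmm########......................................#######m..m.mm.GGGGGGg###
```

Run:
```python
from h import *
im=cam('wrist');o,p,M=obs()
for dz in(0,10,19,25): print('below TCP',dz,[(x,int(proj(im,p+x*M[:,0]-[0,0,dz])[1])) for x in(-15,-10,-5,0,5,10)])
```

```text
below TCP 0 [(-15, 252), (-10, 245), (-5, 237), (0, 229), (5, 221), (10, 213)]
below TCP 10 [(-15, 246), (-10, 238), (-5, 231), (0, 223), (5, 215), (10, 208)]
below TCP 19 [(-15, 240), (-10, 233), (-5, 226), (0, 218), (5, 211), (10, 204)]
below TCP 25 [(-15, 236), (-10, 230), (-5, 223), (0, 215), (5, 208), (10, 201)]
```

Run:
```python
from h import *
im=cam('wrist');o,p,M=obs();off=-im['R'].T@im['t']-p
def at(P): j=dict(im); j['t']=-im['R']@(np.array(P)+off); return j
j=at([593.7,-106.8,211.1])
for y in(95,-95,0):
    q=lambda D,z: np.round(proj(j,O0+D*N+y*Yr+z*Z)).astype(int)
    print(y,'foot front',q(46,0),'lid top ctr',q(23,120),'lid front edge',q(44,120),'lid back',q(2,120),'label mid',q(46,60),'tine tip z44',q(46,44))
j=at(p)
print('now: fingertip rows; current home-foot row',proj(j,O0+46*N))
f=cam('wrist')['frame'];h=cv2.cvtColor(f,cv2.COLOR_BGR2HSV)
def k(p):
    a,s,v=map(int,p)
    if v<60: return '#'
    if s<75: return 'W' if v>120 else '+'
    if 8<=a<=16 and s>200 and v>140: return 'O'
    if (a<6 or a>172) and s>140: return 'r'if v>100 else 'm'
    return '.'
for r in range(176,258,3): print(r,''.join(k(h[r,c]) for c in range(196,330,2)))
```

```text
95 foot front [168 140] lid top ctr [149 253] lid front edge [142 239] lid back [155 265] label mid [156 183] tine tip z44 [159 170]
-95 foot front [351 139] lid top ctr [371 252] lid front edge [377 239] lid back [365 264] label mid [363 182] tine tip z44 [359 170]
0 foot front [259 139] lid top ctr [260 253] lid front edge [259 239] lid back [260 265] label mid [259 182] tine tip z44 [259 170]
now: fingertip rows; current home-foot row [266.39069465 195.83994239]
176 ...........................OOOOOOOOO...............................
179 ....................OO..r..rrr.r.r..r..OOO.........................
182 ...................r.r..r...r.r.rrr..r.rrr.........................
185 ................O..rrr....rrrr.rrrr...r.r.r........................
188 ................r.r.r.r..rrrrrrr.rr.r.......r......................
191 ..............Or..rrr.rr.r.r.rrr.r.r..r.rr.rrrr....................
194 ................rrr.......r..rrrr.rrr.r...rrrrr....................
197 ..............Or.rr.r.rrrrr.rr.r..rrr...rr..rrrr...................
200 ................rrr...r..r.r.rr...rrr.rr.rrrr..r..
[... 685 characters left out ...]
rrrr.WWWWm.m.m.m#+#mm..mmmrrrrrrm.OOO...............
233 .........####.r.WWWWWWW..mm.mmm#+#.mm.m.mrWWW....OOOO..............
236 .........####..WWWWWWWW..m.mm..#+#..mmmm.mWWWrrmmOOOOOOOO..........
239 ........#####..WWWWWWWWm.m.mmmm#+#...mm.m..WW.r.mOOOOOOOOO.........
242 ........#####.WWWWWWWWWm....mmm#+#..m.m.m..WWrr..OOOOOOOOOO.O......
245 ........####m.WWWWWWWW.m.m..r.m#+#.m..mrmmmWW.r.rOOOOOOOOOOOO......
248 ........####mrWWWWWWW.m.m..mmmm#+#.mm.m...m.W.r.mOOOOOOOOOOOO......
251 ..........##mrWWWWWWW...mmmmmmm#m##..mmmm.mm..rrmOOOOOOOOOOOO......
254 .............rWWWWWW.mmm.m.m..m#m##mmmm..m.mm.rmm.OOOOOOOOOO.......
257 #############################.m#m##.###############################
```

Run:
```python
from h import *
a=cam('scene');b=cam('side')
def prs(u,v,w): pass
print('Y',rel(tri(a,(211,192.5),b,(297.6,186.6))),'G',rel(tri(a,(192.5,258.6),b,(261,143))),'R',rel(tri(a,(209,220),b,(271,162.5))))
# predicted pixels for home foot front & current hypotheses
for nm,P in(('home foot',(46,2,0)),('over-tilt15 foot front',(78,3,12)),('D+20',(66,3,0)),('fingertip',None)):
    W=O0+P[0]*N+P[1]*Yr+P[2]*Z if P else obs()[1]-[0,0,19]
    print(nm,proj(a,W).round(1),proj(b,W).round(1))
for n,i,x0,x1,y0,y1 in(('scene',a,176,222,192,236),('side',b,252,312,120,172)):
    h=cv2.cvtColor(i['frame'],cv2.COLOR_BGR2HSV)
    def k(p):
        A,s,v=map(int,p)
        if v<50: return '#'
        if s<85: return 'W' if v>110 else '+'
        if (A<5 or A>172) and s>140: return 'r'if v>90 else 'm'
        if 8<=A<=16 and s>215 and v>140: return 'O'
        return '.'
    print(n,x0)
    for r in range(y0,y1): print(r,''.join(k(h[r,c]) for c in range(x0,x1)))
```

```text
Y [ 25.8 101.8  -7.9] G [  18.3 -106.8   -5.1] R [52.5  2.2 -3.6]
home foot [204.2 218.5] [271.  162.8]
over-tilt15 foot front [210.3 214.2] [265.  157.4]
D+20 [209.8 217.1] [266.  161.8]
fingertip [200.4 212.9] [274.  154.5]
scene 176
192 ....................++++++++++................
193 WWWW................++++++++++................
194 WWWW+...............++++.+++++................
195 WWWW+...............+++.......................
196 ..W+......WW.......++++.......................
197 .r........WW.......++++..WW...................
198 rr.......WWW.......++++.+WW...................
199 .........WWW..W....+++..WWW...................
200 ........+WWW..WW...+++..WWW...................
201 ....+..+++++.+++..++++.+WWW...................
202 .......+++++++++++++++.+WW....................
203 ....+.++++++++++++++++++WW....................
204 +.+.++++++++++++++++++++WW....................
205 ++.++++++++++++++++++++++..r..................
206 ++.++++++++++++++++++++++..rr.................
207 ++.++++++++++++++++++++++..rr.................
208 ..+++++++++++++++++W++++..rrr...............
[... 4068 characters left out ...]
....................##########........WWWWWWW....W
162 ..............................########.........WWWWWWWWW....
163 .............................#########........WWWWWWWWWWW...
164 .............................########..OOOO...WWW...WWWWWW..
165 ................................####....OOO.........WWWWWW..
166 ......................................OOOO........WWWWWWW...
167 .....................................OO.OO..WWWWWWWWWWWWW...
168 .....................................OOOO...WWWWWWWWWWWW....
169 .....................................OOOO..WWWWWWWWWWWW.....
170 ....................................OO.OO...WWWWWWWWWWW.....
171 ...................................O.OOO....WWWWWWWWWW......
```

Run:
```python
from h import *
np.savez('pre.npz',a=cam('scene')['frame'],b=cam('side')['frame'])
```

arm_command([
  {"linear":[0.015,0,0],"turn":0},
  {"linear":[0.02,0,0],"turn":0},
  {"linear":[0.015,0,0],"turn":0},
  {"linear":[0,0,0.015],"turn":0},
  {"linear":[0,0,0.015],"turn":0},
  {"linear":[0,0,0],"turn":0},
])

```text
t: 24.35
ee_pos: [630.6, -37.6, 62.1]
orientation: [-2.766, -1.483, 0.008]
ft_force: [0.3, 0.1, -1.5]
width: 0.4
grasp_force: 0.0
```

Run:
```python
from h import *
p,M=where()
d=np.load('pre.npz')
for n,k in(('scene','a'),('side','b')):
    im=cam(n); df=cv2.absdiff(im['frame'],d[k]).max(2)
    tip=lambda dz:proj(im,p+[0,0,dz])
    print(n,'tip-19',tip(-19).round(),'tip+20',tip(20).round(),'+61',tip(61).round())
    c=tip(0).round().astype(int); g=im['frame']
    x0=c[0]-22;y0=c[1]-34
    h=cv2.cvtColor(g,cv2.COLOR_BGR2HSV)
    for r in range(y0,c[1]+22): print(r,x0,''.join('X' if df[r,q]>35 and h[r,q,2]<115 else 'x' if df[r,q]>35 else '.' for q in range(x0,c[0]+22)))
```

```text
D 85.8 Y 5.6 Z -13.5 yaw 56.4 F n -0.6 y -0.2 z -1.4 mom [[-0.01 -0.03 -0.03]] w 0.4 t 24.35
scene tip-19 [219. 221.] tip+20 [218. 214.] +61 [217. 206.]
184 197 xx...........XXXXXXXXXXXXXXXXXXxx...........
185 197 xxx..........XXXXXXXXXXXXXXXXXXxx...........
186 197 xxx...XXX...XXXXXXXXXXXXXXXXXXxxx...........
187 197 xxxx........XXXXXXXXXXXXXXXXXXXXXx..........
188 197 xxxxx.......XXXXXXXXXXXXXXXXXXXXXx..........
189 197 xxxxxx.....XXXXXXXXXXXXXXXXXXXXXXx..........
190 197 xxxxxxx....XXXXXXXXXXXXXXXXXXXXXXX..........
191 197 xxxxxx.....XXXXXXXXXXXXXXXXXXXXXXx..........
192 197 xxxxxx.....XXXXXXXXXXXXXXXXXXXXXXx..........
193 197 xxxxxx....XXXXXXXXXXXXXXXXXXXXXXX...........
194 197 xxxxx.....XXXXXXxxXXXXXXXXXXXXXXX...........
195 197 xxxx.X....XXXXXXXXXXXXXXXXXXXXXXX...........
196 197 xxxx.XXX..XXXXXXXXXXXXXXXXXXXxXXx...........
197 197 xxxxXXXX.XXXXXXXXXXXXXXXXXXXXXXXx...........
198 197 xxxxXX.X.XXXXXXXXXXXXXXXXXXXXXXX............
199 197 xxxXXXXXXXXXXXXXXXXXXXXXXXXXXXXx............
200 197 xxxXXXXXXx.XXXXXXXXXXXXXXXXXXXXx............
201 197 xx.XXXXXX..XXXXXXXXXXXXXXXXXXXXx......
[... 4347 characters left out ...]
...........
174 237 ............................................
175 237 ............................................
176 237 ............................................
177 237 ............................................
178 237 ............................................
179 237 ............................................
180 237 ............................................
181 237 ............................................
182 237 ............................................
183 237 ............................................
184 237 ............................................
185 237 ............................................
186 237 ............................................
```

The view difference shows the closed fingertips are about 18 mm above the reported TCP, not 19 mm below it. The side view has the tip at row 161, which matches TCP+20, so the fingers have been passing above the push height. I'll redo the push with that offset.

arm_command([
  {"linear":[0,0.002,-0.009],"turn":0},
  {"linear":[-0.009,0,-0.009],"turn":0},
  {"linear":[-0.009,0,0],"turn":0},
  {"linear":[0,0,0],"turn":0},
])

```text
t: 24.85
ee_pos: [624.5, -55.3, 84.6]
orientation: [2.77, 1.481, 0.001]
ft_force: [-0.2, 0.5, 0.0]
width: 0.8
grasp_force: 0.0
```

```bash
python3 -c "
from h import *
where()"
```

```text
D 83.8 Y 0.9 Z 15.3 yaw 56.3 F n 0.3 y 0.5 z -0.2 mom [[-0.08 -0.    0.  ]] w 0.8 t 24.85
```

arm_command([
  {"linear":[-0.0016,0,0.0011],"turn":0},
  {"linear":[-0.0016,0,0.0011],"turn":0},
  {"linear":[0,0,0],"turn":0},
])

```text
t: 25.15
ee_pos: [622.8, -56.6, 80.9]
orientation: [-2.769, -1.484, 0.001]
ft_force: [-0.8, -0.2, -0.2]
width: 0.3
grasp_force: 0.0
```

```bash
python3 -c "
from h import *
where()"
```

```text
D 80.0 Y 1.6 Z 13.5 yaw 56.4 F n -0.6 y 0.6 z 0.2 mom [[-0.05 -0.03  0.01]] w 0.3 t 25.15
```

arm_command([
  {"linear":[-0.0016,0,0.0011],"turn":0},
  {"linear":[-0.0016,0,0.0011],"turn":0},
  {"linear":[0,0,0],"turn":0},
])

```text
t: 25.45
ee_pos: [621.1, -59.2, 78.8]
orientation: [-2.769, -1.484, 0.001]
ft_force: [0.1, -0.5, 0.4]
width: 0.0
grasp_force: 0.0
```

```bash
python3 -c "
from h import *
where()"
```

```text
D 76.3 Y 1.5 Z 13.6 yaw 56.4 F n -0.0 y -0.4 z 0.6 mom [[-0.   -0.01 -0.01]] w 0.0 t 25.45
```

arm_command([
  {"linear":[-0.0016,0,0.0011],"turn":0},
  {"linear":[-0.0016,0,0.0011],"turn":0},
  {"linear":[0,0,0],"turn":0},
])

```text
t: 25.75
ee_pos: [619.4, -62.0, 76.8]
orientation: [-2.769, -1.484, 0.001]
ft_force: [-0.7, -0.6, 0.6]
width: 0.4
grasp_force: 0.0
```

```bash
python3 -c "
from h import *
where()"
```

```text
D 72.4 Y 1.4 Z 13.7 yaw 56.4 F n -0.3 y 0.2 z 1.0 mom [[-0.09 -0.03  0.02]] w 0.4 t 25.75
```

arm_command([
  {"linear":[-0.0016,0,0.0011],"turn":0},
  {"linear":[-0.0016,0,0.0011],"turn":0},
  {"linear":[0,0,0],"turn":0},
])

```text
t: 26.05
ee_pos: [617.9, -64.6, 74.8]
orientation: [-2.769, -1.483, -0.001]
ft_force: [0.3, 0.4, 1.4]
width: 0.4
grasp_force: 0.5
```

```bash
python3 -c "
from h import *
where()"
```

```text
D 68.9 Y 1.2 Z 13.8 yaw 56.4 F n 1.3 y 0.0 z 0.9 mom [[-0.09  0.17  0.03]] w 0.4 t 26.05
```

arm_command([
  {"linear":[-0.0016,0,0.0011],"turn":0},
  {"linear":[-0.0016,0,0.0011],"turn":0},
  {"linear":[0,0,0],"turn":0},
])

```text
t: 26.35
ee_pos: [618.0, -66.2, 73.7]
orientation: [2.769, 1.483, 0.007]
ft_force: [4.0, 6.6, 5.0]
width: 0.6
grasp_force: 4.1
```

```bash
python3 -c "
from h import *
where()"
```

```text
D 67.2 Y 0.3 Z 13.6 yaw 56.3 F n 9.2 y 0.3 z -0.3 mom [[0.25 1.28 0.  ]] w 0.6 t 26.35
```

arm_command([
  {"linear":[-0.0016,0,0.0011],"turn":0},
  {"linear":[-0.0016,0,0.0011],"turn":0},
  {"linear":[0,0,0],"turn":0},
])

```text
t: 26.65
ee_pos: [618.7, -68.9, 72.6]
orientation: [2.766, 1.482, 0.013]
ft_force: [8.0, 7.0, 6.0]
width: 0.9
grasp_force: 5.9
```

```bash
python3 -c "
from h import *
where()"
```

```text
D 65.0 Y -1.8 Z 13.8 yaw 56.3 F n 11.8 y -2.8 z -1.0 mom [[-0.45  1.85  0.05]] w 0.9 t 26.65
```

arm_command([
  {"linear":[-0.0016,0,0.0011],"turn":0},
  {"linear":[0,0,0],"turn":0},
  {"linear":[0,0,0],"turn":0},
])

```text
t: 26.95
ee_pos: [619.1, -70.3, 72.1]
orientation: [2.765, 1.481, 0.016]
ft_force: [10.4, 7.9, 6.8]
width: 0.4
grasp_force: 6.9
```

Run:
```python
from h import *
where()
im=cam('wrist');cv2.imwrite('pics/w12.png',im['frame']);h=cv2.cvtColor(im['frame'],cv2.COLOR_BGR2HSV)
def k(p):
    a,s,v=map(int,p)
    if v<60: return '#'
    if s<75: return 'W' if v>120 else '+'
    if 8<=a<=16 and s>200 and v>140: return 'O'
    if (a<6 or a>172) and s>140: return 'r'if v>100 else 'm'
    return '.'
for r in range(150,258,4): print(r,''.join(k(h[r,c]) for c in range(196,340,2)))
```

```text
D 64.0 Y -2.9 Z 13.9 yaw 56.4 F n 14.0 y -4.3 z -1.5 mom [[-0.75  2.15 -0.05]] w 0.4 t 26.95
150 ........................................................................
154 ........................................................................
158 ........................................................................
162 ........................................................................
166 ........................................................................
170 ........................................................................
174 ........................................................................
178 ........................................................................
182 ........................................................................
186 ........................................................................
190 ........................................................................
194 ........................................................................
198 ........................................................................
202 ..
[... 371 characters left out ...]
.......
222 ............rrrrr...rr.r.rrrrr..r...r..rr...............................
226 ..........r.rr..rrrr..r.mmmmm.mmrrr......rrrr...........................
230 ..........r..r.rrrrrrrr.mmm....#m#....mm..rrmm..........................
234 ............rrr.rr....rrm.m..mm#m#......m...m...........................
238 .........rrrrrr.rrrr...mm....mm#m#...mm..mm.mm..........................
242 .........rr.rr.r.r.rrrr.mm...m##m#.m...mmmmrmm..........................
246 ...###....r..rr...r.r.mm.......#.##m........mm..........................
250 ...#####....WWWWWWWWW.mm......m#+##m.......mmm.OOOOOOOOOOO..............
254 ...#####r..WW.rrrrrr.mm...mmmmm#m##mm..m.m..m..OOOOOOOOOOO..............
```

The finger is sliding off toward −y, because the jar's axis lies about 8 mm to +y of it. I'll retract a little, shift across and push again.

arm_command([
  {"linear":[0.0066,0,-0.0046],"turn":0},
  {"linear":[0.0049,0,-0.0034],"turn":0},
  {"linear":[0,-0.005,0],"turn":0},
  {"linear":[0,0,0],"turn":0},
])

```text
t: 27.4
ee_pos: [614.3, -58.6, 76.8]
orientation: [-2.768, -1.484, 0.003]
ft_force: [0.0, -0.0, 0.2]
width: 0.6
grasp_force: 0.0
```

Run:
```python
from h import *
where()
im=cam('wrist');h=cv2.cvtColor(im['frame'],cv2.COLOR_BGR2HSV)
def k(p):
    a,s,v=map(int,p)
    if v<60: return '#'
    if s<75: return 'W' if v>120 else '+'
    if 8<=a<=16 and s>200 and v>140: return 'O'
    if (a<6 or a>172) and s>140: return 'r'if v>100 else 'm'
    return '.'
for r in range(190,258,4): print(r,''.join(k(h[r,c]) for c in range(196,340,2)))
```

```text
D 72.5 Y 7.6 Z 13.7 yaw 56.4 F n 0.1 y -0.0 z 0.2 mom [[-0.1   0.02 -0.03]] w 0.6 t 27.40
190 ........................................................................
194 ........................................................................
198 ........................................................................
202 ........................................................................
206 ........................................................................
210 ........................................................................
214 ........................................................................
218 ........................................................................
222 ...............................O..OOOO..................................
226 .......................O.mmmm.rmrrr..m.mmrr.rr.O........................
230 ....................rr.rmmmmm.m#.#mm.mmm.rr.rrr.rrr.....................
234 ...................r..rrm.mmmmm#.#..mm.m.m.rrrr.rrrr....................
238 .....................r.....m..m#.#..mmmm.mrrr..rrrrr.m..................
242 ...................rrrrm.m.mm.##m#...mm.m.mrr.rrr.r..m..................
246 ...................rrrmmm.m...m#m#.....m.m.mrr.rr..rr...................
250 ..................rr...mmmmm..m#m#.m.m.mmmm.mrrrrrrrrm..................
254 ............####.....mm.mmm.m..#m##mmmmmmm.mm.r.r.rrrm..OO..............
```

arm_command([
  {"linear":[0,0.0035,0],"turn":0},
  {"linear":[-0.0033,0,0.0023],"turn":0},
  {"linear":[-0.0016,0,0.0011],"turn":0},
  {"linear":[-0.0016,0,0.0011],"turn":0},
  {"linear":[0,0,0],"turn":0},
])

```text
t: 27.95
ee_pos: [615.8, -65.8, 73.3]
orientation: [-2.77, -1.483, -0.003]
ft_force: [2.0, 4.9, 4.1]
width: 0.7
grasp_force: 2.6
```

```bash
python3 -c "
from h import *
where()"
```

```text
D 66.2 Y 2.3 Z 13.8 yaw 56.3 F n 6.6 y 1.1 z 0.4 mom [[0.17 0.77 0.07]] w 0.7 t 27.95
```

arm_command([
  {"linear":[-0.0016,0,0.0011],"turn":0},
  {"linear":[-0.0016,0,0.0011],"turn":0},
  {"linear":[0,0,0],"turn":0},
])

```text
t: 28.25
ee_pos: [616.1, -67.8, 72.3]
orientation: [2.768, 1.482, 0.009]
ft_force: [5.4, 8.1, 8.7]
width: 0.5
grasp_force: 6.0
```

```bash
python3 -c "
from h import *
where()"
```

```text
D 64.4 Y 0.9 Z 13.9 yaw 56.3 F n 13.0 y -0.1 z 1.6 mom [[0.14 1.58 0.04]] w 0.5 t 28.25
```

arm_command([
  {"linear":[-0.0016,0,0.0011],"turn":0},
  {"linear":[-0.0016,0,0.0011],"turn":0},
  {"linear":[0,0,0],"turn":0},
])

```text
t: 28.55
ee_pos: [615.9, -71.0, 70.7]
orientation: [2.765, 1.482, 0.013]
ft_force: [7.2, 5.0, 7.3]
width: 0.5
grasp_force: 5.9
```

```bash
python3 -c "
from h import *
where()"
```

```text
D 61.2 Y -0.6 Z 14.2 yaw 56.4 F n 10.9 y -3.3 z 1.4 mom [[-0.63  1.53  0.02]] w 0.5 t 28.55
```

arm_command([
  {"linear":[-0.0016,-0.002,0.0011],"turn":0},
  {"linear":[-0.0016,-0.001,0.0011],"turn":0},
  {"linear":[0,0,0],"turn":0},
])

```text
t: 28.85
ee_pos: [615.3, -71.9, 70.3]
orientation: [2.763, 1.479, 0.023]
ft_force: [13.7, 8.7, 12.1]
width: 0.4
grasp_force: 9.5
```

```bash
cat >> h.py <<'E'
def asc(r0=190,r1=258,st=4,c0=196,c1=340):
    im=cam('wrist');h=cv2.cvtColor(im['frame'],cv2.COLOR_BGR2HSV)
    def k(p):
        a,s,v=map(int,p)
        if v<60: return '#'
        if s<75: return 'W' if v>120 else '+'
        if 8<=a<=16 and s>200 and v>140: return 'O'
        if (a<6 or a>172) and s>140: return 'r'if v>100 else 'm'
        if 45<a<85 and s>100: return 'G'
        if 30<a<=45 and s>100: return 'g'
        if 21<=a<=30 and s>190: return 'Y'
        return '.'
    for r in range(r0,r1,st): print(r,''.join(k(h[r,c]) for c in range(c0,c1,2)))
E
python3 -c "
from h import *
where();asc(206)"
```

```text
D 60.0 Y -0.6 Z 14.4 yaw 56.3 F n 19.1 y -6.7 z 1.4 mom [[-1.27  2.56 -0.07]] w 0.4 t 28.85
206 ........................................................................
210 ........................................................................
214 .........................O.OOOOOO.......................................
218 .................O..rrrr.r.rrrrrrrrr..rrr.O.............................
222 .............O.rr.r..rrr..r..rrrr....r..rrr.r...........................
226 .............rr.rrrrrr........rm.m..m....r.rr.r.........................
230 ............r.rrrr..rrrrmmm.mm.#.#.mm..m..rrrr.m........................
234 ...........Orrrr..r.rr..mmmm...#m#..m..mm.rrrr..........................
238 ...............r.rr.r.rm..m..m.#.#.m..m.mmrrrrrm........................
242 .....###...Orrr.r.rrrr....m.mm##.#mmm.....mrrrmm........................
246 ....######..rrrr..r.r....m.m.m.#.##.m..m.m.m.rmm..OOOOOOOOO.............
250 ....#######rr.rr..WWW..mm..m..m#+##mm.m.mm.mmr.m.OOOOOOOOOOO.O..........
254 ....#######r....WWWW..mmmm.mm..#m##...m.m.m..+WW.OOOOOOOOOOOOO..........
```

arm_command([
  {"linear":[-0.0016,0,0.0011],"turn":0},
  {"linear":[-0.0016,0,0.0011],"turn":0},
  {"linear":[0,0,0],"turn":0},
])

```text
t: 29.2
ee_pos: [613.6, -75.3, 68.0]
orientation: [2.761, 1.48, 0.023]
ft_force: [14.9, 4.9, 8.7]
width: 0.5
grasp_force: 7.6
```

```bash
python3 -c "
from h import *
where()"
```

```text
D 55.7 Y -1.1 Z 14.7 yaw 56.4 F n 15.1 y -9.7 z 0.1 mom [[-1.72  2.13 -0.07]] w 0.5 t 29.20
```

arm_command([
  {"linear":[-0.0016,0,0.0011],"turn":0},
  {"linear":[-0.0016,0,0.0011],"turn":0},
  {"linear":[0,0,0],"turn":0},
])

```text
t: 29.5
ee_pos: [612.2, -77.5, 65.5]
orientation: [2.762, 1.479, 0.024]
ft_force: [15.9, 8.2, 6.6]
width: 0.2
grasp_force: 8.1
```

```bash
python3 -c "
from h import *
where();asc(206)"
```

```text
D 52.1 Y -1.2 Z 14.2 yaw 56.4 F n 16.6 y -8.7 z -3.6 mom [[-1.69  2.64 -0.12]] w 0.2 t 29.50
206 ........................................................................
210 ........................................................................
214 ........................................................................
218 ...................O...rrr..rrrrr.rrrr..r...............................
222 ................r.r.r.rr.r..r..r.rrr.r.rrrrrr...........................
226 ..............rrr.r...r.......rm.rr....m....rr..........................
230 .............r.r....rrr..m...mm#m#.m.m...m..rr.r........................
234 .............rrrrr.rrr.rm.m....#m#m..m....rr..r.........................
238 ...#####....r.r..r.rrrr......mm#.#.mm.mm..rr...m.....OO.O.O.............
242 ...########.r...r.rrr.rm...mm.##m#..mmmm.m...rrm..OOOOOO.O....O.........
246 ..#########mrrrrrrrrr...m...m.m#m#..m.m....mrrr..OOOOOOOOO....O.........
250 ..#########m..r.r..WW.......m.m#+##mmm..m...mr.m..OOOOOOOOO.............
254 ..#########m.rrrWWWW.mmm.m..mmm#m##..m.mm.m..+WW..OOOOOOOOOOOO.O........
```

arm_command([
  {"linear":[-0.0016,0,0.0011],"turn":0},
  {"linear":[-0.0016,0,0.0011],"turn":0},
  {"linear":[0,0,0],"turn":0},
])

```text
t: 29.85
ee_pos: [608.6, -79.3, 62.3]
orientation: [2.765, 1.48, 0.02]
ft_force: [13.2, 10.9, 5.3]
width: 0.3
grasp_force: 8.1
```

```bash
python3 -c "
from h import *
where()"
```

```text
D 47.5 Y 0.9 Z 13.5 yaw 56.3 F n 16.5 y -5.0 z -5.1 mom [[-1.    2.93 -0.06]] w 0.3 t 29.85
```

arm_command([
  {"linear":[-0.0016,0,0.0011],"turn":0},
  {"linear":[-0.0016,0,0.0011],"turn":0},
  {"linear":[0,0,0],"turn":0},
])

```text
t: 30.15
ee_pos: [604.5, -82.4, 59.9]
orientation: [2.766, 1.482, 0.013]
ft_force: [5.9, 8.8, 11.9]
width: 0.3
grasp_force: 7.3
```

```bash
python3 -c "
from h import *
where();asc(206)"
```

```text
D 42.1 Y 2.6 Z 14.4 yaw 56.4 F n 15.5 y -0.1 z 3.7 mom [[-0.13  1.71  0.05]] w 0.3 t 30.15
206 ........................................................................
210 ........................................................................
214 ........................................................................
218 ........................OO.....rrrrr.....r.O............................
222 .......................rrrr.r.rrrr.....rrrrr.rr.........................
226 .....####.........Orrrr..m...mrmrr.m.m...r.r.rrrr.......................
230 .....######......O.rrr..rm...mm#m#.m..m....rrrr.rOOOOO..................
234 .....#########....r.r...m.m...m#m#m...m..mrr.rrr.O...O..................
238 ....###########..rrr....mmm....#m#..mm.m....rr.r.OOOOOO........O........
242 ....###########..r.r.r.m....r..#.#...m....r..rrr.OOOOO..................
246 ....############..r.O.r....mm..#+#...m...m.+WW.r.OOOOOO.................
250 ....############rr.WW.....mmm.m#m#.mm.m..mm.rr.WWOOOOOOO................
254 ...#############r.rrrm..m...mm.#m##..m......mrrrr.OOOOOOO.......O.......
```

arm_command([
  {"linear":[-0.0016,0,0.0011],"turn":0},
  {"linear":[0,0,0],"turn":0},
  {"linear":[0,0,0],"turn":0},
])

```text
t: 30.5
ee_pos: [605.1, -83.0, 59.8]
orientation: [2.766, 1.481, 0.017]
ft_force: [7.8, 12.9, 15.5]
width: 0.5
grasp_force: 10.3
```

```bash
python3 -c "
from h import *
where()"
```

```text
D 41.9 Y 1.8 Z 14.4 yaw 56.3 F n 21.2 y 0.7 z 4.0 mom [[-0.03  2.55 -0.03]] w 0.5 t 30.50
```

arm_command([
  {"linear":[-0.0016,0,0.0011],"turn":0},
  {"linear":[0,0,0],"turn":0},
  {"linear":[0,0,0],"turn":0},
])

```text
t: 30.8
ee_pos: [605.3, -83.3, 59.7]
orientation: [2.766, 1.48, 0.021]
ft_force: [8.6, 18.1, 20.8]
width: 0.4
grasp_force: 13.9
```

```bash
python3 -c "
from h import *
where()"
```

```text
D 41.6 Y 1.5 Z 14.4 yaw 56.3 F n 28.2 y 2.8 z 5.7 mom [[0.41 3.5  0.01]] w 0.4 t 30.80
```

Stiff now: 28 N with no further travel at the expected home depth. I'll back off and look from above.

arm_command([
  {"linear":[0.008,0,-0.0056],"turn":0},
  {"linear":[0.02,0,0],"turn":0},
  {"linear":[0.03,0,-0.02],"turn":0},
  {"linear":[0,0,-0.045],"turn":0},
  {"linear":[0,0,-0.045],"turn":0},
  {"linear":[-0.03,0,-0.035],"turn":0},
  {"linear":[-0.03,0,0],"turn":0},
  {"linear":[-0.028,0,0],"turn":0},
  {"linear":[0,0,0],"turn":0},
  {"linear":[0,0,0],"turn":0},
])

```text
t: 31.8
ee_pos: [581.5, -110.7, 205.2]
orientation: [-2.769, -1.482, 0.001]
ft_force: [-1.0, 0.7, -0.9]
width: 0.7
grasp_force: 0.0
```

Run:
```python
from h import *
p,M=where(); print(p)
asc(114,262,4,130,394)
```

```text
D 95.7 Y 6.1 Z 154.2 yaw 56.3 F n -0.5 y 1.2 z -0.7 mom [[-0.   -0.   -0.02]] w 0.7 t 31.80
[ 581.51560279 -110.70546348  205.20715456]
114 ....................................................................................................................................
118 ....................................................................................................................................
122 ....................................................................................................................................
126 ....................................................................................................................................
130 ....................O...............................................................................................................
134 ................YYYYYYYYYYYY........................................OO........................................gggggggggg............
138 ..............YYYYYYYYYYYYYYYY...............................O......rrr...O................................gggggggggggggggg.........
142 .
[... 3404 characters left out ...]
GGGGGGG.WWWWWWG
242 YYYYYYYY.WWWWW.YYYYYYYYYY...............................mmmmm..m#r#...r.m..rrrrrr................................GGGGGGGGGG.WWWWWWGG
246 ..YYYYYYYYYYYYYYYYYYYYYY...............................rmmmm.m.m#r#..m.m..mmrrrrr................................gGGGGGGGGGGGGGGGGGG
250 .....YYYYYYYYYYYYYYYYYY................................mrmmm....#r#...m..m..mrrrr..................................GGGGGGGGGGGGGGGGG
254 ...........YYYYYYYY....................................mmmmm.m..#r##.rm.mmm..mr.......................................gGGGGGGGGGg...
258 ..............################################################m.#r#..################################################+..............
```

The red jar's foot row and lid are within a few pixels of its neighbours, so it is in against the board with the label straight. Every one of its marks is 3–4 rows further up the board, so the foot is about 3–4 mm off the ledge. I'll press down on the lid along the jar's axis.

```bash
python3 -c "
from h import *
to(8.5,130,2.3)"
```

```text
to 8.5 130 [-58.1   4.   69.9]
```

arm_command([
  {"linear":[-0.029,0.004,0],"turn":0},
  {"linear":[-0.029,0,0],"turn":0},
  {"linear":[0,0,0.025],"turn":0},
  {"linear":[0,0,0.025],"turn":0},
  {"linear":[0,0,0.02],"turn":0},
  {"linear":[0.0034,0,0.0049],"turn":0},
  {"linear":[0,0,0],"turn":0},
  {"linear":[0,0,0],"turn":0},
])

```text
t: 32.65
ee_pos: [555.7, -158.1, 131.5]
orientation: [2.768, 1.485, 0.001]
ft_force: [0.4, -0.4, 0.5]
width: 0.6
grasp_force: 0.0
```

```bash
python3 -c "
from h import *
where()"
```

```text
D 9.4 Y 1.5 Z 124.6 yaw 56.4 F n 0.2 y -0.5 z 0.5 mom [[-0.04 -0.01 -0.02]] w 0.6 t 32.65
```

arm_command([
  {"linear":[0.0011,0,0.0016],"turn":0},
  {"linear":[0.0011,0,0.0016],"turn":0},
  {"linear":[0,0,0],"turn":0},
])

```text
t: 32.95
ee_pos: [556.2, -156.6, 128.0]
orientation: [2.769, 1.484, 0.001]
ft_force: [0.1, 0.5, 0.4]
width: 0.5
grasp_force: 0.0
```

```bash
python3 -c "
from h import *
where()"
```

```text
D 8.6 Y 1.9 Z 121.0 yaw 56.4 F n 0.6 y 0.2 z 0.0 mom [[-0.07  0.05 -0.05]] w 0.5 t 32.95
```

arm_command([
  {"linear":[0.0011,0,0.0016],"turn":0},
  {"linear":[0.0011,0,0.0016],"turn":0},
  {"linear":[0,0,0],"turn":0},
])

```text
t: 33.25
ee_pos: [557.1, -154.7, 124.3]
orientation: [-2.769, -1.484, 0.0]
ft_force: [0.4, 0.7, 0.0]
width: 0.6
grasp_force: 0.0
```

```bash
python3 -c "
from h import *
where()"
```

```text
D 8.2 Y 2.2 Z 116.7 yaw 56.4 F n 0.7 y 0.0 z -0.4 mom [[-0.08  0.01  0.02]] w 0.6 t 33.25
```

arm_command([
  {"linear":[0.0011,0,0.0016],"turn":0},
  {"linear":[0,0,0],"turn":0},
])

```text
t: 33.45
ee_pos: [557.8, -153.9, 122.7]
orientation: [-2.769, -1.484, 0.0]
ft_force: [0.4, -0.3, 0.0]
width: 0.4
grasp_force: 0.0
```

```bash
python3 -c "
from h import *
where()"
```

```text
D 8.1 Y 2.1 Z 114.8 yaw 56.4 F n -0.0 y -0.5 z 0.1 mom [[0.01 0.01 0.01]] w 0.4 t 33.45
```

arm_command([
  {"linear":[0.0011,0,0.0016],"turn":0},
  {"linear":[0,0,0],"turn":0},
])

```text
t: 33.65
ee_pos: [558.3, -152.9, 121.1]
orientation: [-2.769, -1.484, 0.0]
ft_force: [-0.2, 0.3, -1.7]
width: 0.5
grasp_force: 0.0
```

```bash
python3 -c "
from h import *
where()"
```

```text
D 8.1 Y 2.2 Z 112.8 yaw 56.4 F n -0.9 y 0.3 z -1.5 mom [[-0.02 -0.02  0.03]] w 0.5 t 33.65
```

arm_command([
  {"linear":[0.0011,0,0.0016],"turn":0},
  {"linear":[0,0,0],"turn":0},
])

```text
t: 33.85
ee_pos: [559.0, -152.0, 119.5]
orientation: [-2.769, -1.484, 0.0]
ft_force: [0.0, 0.2, -0.4]
width: 0.7
grasp_force: 0.0
```

```bash
python3 -c "
from h import *
where()"
```

```text
D 8.1 Y 2.2 Z 110.9 yaw 56.4 F n -0.1 y 0.1 z -0.4 mom [[-0.06 -0.02 -0.06]] w 0.7 t 33.85
```

arm_command([
  {"linear":[0.0011,0,0.0016],"turn":0},
  {"linear":[0,0,0],"turn":0},
])

```text
t: 34.05
ee_pos: [559.7, -151.2, 118.0]
orientation: [2.769, 1.484, -0.0]
ft_force: [-1.3, 0.1, 0.4]
width: 0.9
grasp_force: 0.3
```

```bash
python3 -c "
from h import *
where()"
```

```text
D 8.1 Y 2.0 Z 109.0 yaw 56.4 F n -0.3 y 1.1 z 0.7 mom [[-0.05 -0.07 -0.01]] w 0.9 t 34.05
```

arm_command([
  {"linear":[0.0011,0,0.0016],"turn":0},
  {"linear":[0,0,0],"turn":0},
])

```text
t: 34.25
ee_pos: [560.1, -151.0, 117.4]
orientation: [2.768, 1.484, -0.001]
ft_force: [-4.1, -2.9, 9.7]
width: -0.0
grasp_force: 5.1
```

```bash
python3 -c "
from h import *
where()"
```

```text
D 8.2 Y 1.7 Z 108.3 yaw 56.4 F n 1.7 y 1.8 z 10.6 mom [[ 0.26 -0.83 -0.02]] w -0.0 t 34.25
```

arm_command([
  {"linear":[0.0011,0,0.0016],"turn":0},
  {"linear":[0,0,0],"turn":0},
])

```text
t: 34.45
ee_pos: [560.6, -151.1, 117.1]
orientation: [2.766, 1.484, -0.002]
ft_force: [-10.1, -6.9, 20.1]
width: 0.6
grasp_force: 11.4
```

```bash
python3 -c "
from h import *
where()"
```

```text
D 8.1 Y 1.3 Z 107.9 yaw 56.4 F n 2.3 y 4.6 z 23.0 mom [[ 0.72 -1.76 -0.  ]] w 0.6 t 34.45
```

arm_command([
  {"linear":[0.0011,0,0.0016],"turn":0},
  {"linear":[0,0,0],"turn":0},
])

```text
t: 34.65
ee_pos: [561.0, -151.2, 116.8]
orientation: [2.765, 1.484, -0.003]
ft_force: [-15.6, -10.2, 32.4]
width: 0.5
grasp_force: 18.1
```

```bash
python3 -c "
from h import *
where()"
```

```text
D 8.1 Y 0.9 Z 107.7 yaw 56.4 F n 4.6 y 7.4 z 36.4 mom [[ 1.26 -2.83 -0.05]] w 0.5 t 34.65
```

arm_command([
  {"linear":[-0.006,0,-0.0085],"turn":0},
  {"linear":[-0.01,0,-0.02],"turn":0},
  {"linear":[0,0,-0.03],"turn":0},
  {"linear":[0,0,-0.035],"turn":0},
  {"linear":[0.03,0,-0.01],"turn":0},
  {"linear":[0.035,0,0],"turn":0},
  {"linear":[0,0,0],"turn":0},
  {"linear":[0,0,0],"turn":0},
], jaw=0.6)

```text
t: 35.45
ee_pos: [588.4, -107.2, 216.4]
orientation: [-2.768, -1.486, 0.001]
ft_force: [-0.2, -0.4, 0.1]
width: 60.8
grasp_force: 0.0
```

```bash
cat >> h.py <<'E'
def check():
    im=cam('wrist'); h=cv2.cvtColor(im['frame'],cv2.COLOR_BGR2HSV).astype(np.float32)
    zs=np.arange(-15,130,.25); out={}
    for nm,y in(('Y',95),('R',0),('G',-95)):
        prof=[]
        for dy in np.arange(-3,3.1,1.0):
            px=np.array([proj(im,O0+(46 if z<97 else 44)*N+(y+2+dy)*Yr+z*Z) for z in zs],np.float32)
            s=cv2.remap(h,px[:,:1].copy(),px[:,1:].copy(),cv2.INTER_LINEAR)[:,0]
            prof.append(s)
        s=np.mean(prof,0); out[nm]=s
        w=(s[:,1]<95).astype(int); e=np.nonzero(np.diff(w))[0]
        print(nm,'white edges z:',[('+' if w[i+1] else '-')+'%.1f'%zs[i] for i in e])
    return im
E
python3 - <<'E'
from h import *
p,M=where(); im=check(); cv2.imwrite('pics/w20.png',im['frame'])
E
```

```text
D 107.6 Y 2.4 Z 159.5 yaw 56.5 F n -0.3 y -0.0 z 0.4 mom [[-0.07 -0.06  0.05]] w 60.8 t 35.45
Y white edges z: ['+19.2', '-21.0', '+34.2', '-48.2', '+58.8', '-73.5', '+78.5', '-124.8']
R white edges z: ['+20.0', '-22.5', '+35.0', '-51.5', '+61.0', '-74.5', '+78.5']
G white edges z: ['+20.0', '-24.2', '+35.2', '-53.0', '+60.0', '-76.0', '+78.2', '-127.0']
```

Its edge marks along the axis (20.0, 35.0, 74.5, 78.5) now fall between those of yellow and green, so the foot is on the ledge and the jar lies parallel to the board. Last check: label roll and sideways position.

Run:
```python
from h import *
im=cam('wrist'); h=cv2.cvtColor(im['frame'],cv2.COLOR_BGR2HSV).astype(np.float32)
ys=np.arange(-34,34.1,.25)
for nm,y in(('Y',95),('R',0),('G',-95)):
    for tag,D,zz in(('strip lid side',44,np.arange(103,117)),('label low',39,np.arange(38,47)),('label hi',39,np.arange(64,72))):
        acc=[]
        for z in zz:
            px=np.array([proj(im,O0+D*N+(y+q)*Yr+z*Z) for q in ys],np.float32)
            acc.append(cv2.remap(h,px[:,:1].copy(),px[:,1:].copy(),cv2.INTER_LINEAR)[:,0])
        s=np.median(acc,0); w=(s[:,1]<95); 
        i=np.nonzero(w&(abs(ys-2)<24))[0]; n,l=cv2.connectedComponents(w.astype(np.uint8)[None])
        runs=[(ys[l[0]==k].min(),ys[l[0]==k].max()) for k in range(1,n) if (l[0]==k).sum()>16]
        print(nm,tag,[(float(a),float(b),'mid %.1f'%((a+b)/2)) for a,b in runs])
for nm in('scene',):
    i=cam(nm); print(nm,[(a,c.tolist()) for a,c,b in blobs(i,(8,215,150),(15,255,255))])
```

```text
Y strip lid side [(-26.75, -22.0, 'mid -24.4'), (-2.75, 7.25, 'mid 2.2')]
Y label low [(-16.0, -2.5, 'mid -9.2'), (4.75, 21.5, 'mid 13.1'), (22.75, 30.75, 'mid 26.8')]
Y label hi [(-16.25, 1.25, 'mid -7.5'), (8.5, 20.0, 'mid 14.2')]
R strip lid side [(-3.75, 6.0, 'mid 1.1')]
R label low [(-15.25, -6.75, 'mid -11.0'), (-1.25, 19.5, 'mid 9.1'), (25.75, 31.75, 'mid 28.8')]
R label hi [(-16.75, 19.5, 'mid 1.4')]
G strip lid side [(-3.5, 7.25, 'mid 1.9'), (24.25, 31.25, 'mid 27.8')]
G label low [(-15.0, -8.25, 'mid -11.6'), (-5.75, 20.75, 'mid 7.5'), (27.75, 34.0, 'mid 30.9')]
G label hi [(-15.5, 21.0, 'mid 2.8')]
scene [(35, [198.2, 193.1]), (64, [189.5, 222.9]), (95, [180.1, 255.9])]
```

```bash
python3 -c "
from workcell import ctrl
print(ctrl.close_job())"
```

```text
the job is handed in; nothing more can be done
None
```

The red jar is in the middle clip and the job is handed in, but no verdict came back. My last camera check put it within about 1 mm of home, foot on the ledge, label within about 3° of straight out and the gripper clear; I didn't measure the jaw angle directly.

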